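Set the tripped plug-in circuit breakers and exchange the dead ones

TASK

The plug-in circuit breakers of the machine have tripped: slowly press in the plunger of each one in the aluminium strip until you feel it snap over and it stays in; one that stays soft and springs back out is dead. Let every dead one change places with a breaker from the grey exchange tray that does snap (one of those is dead too). In the end the strip must hold as many breakers as before, all snapped in, and the tray must be full again, every breaker seated flat in a bay.

Things in the scene. Friction and masses are not known exactly. Their poses are not given: they have to be found in the camera images.
- strip: machine's breaker strip, fixed: aluminium base 76 (x) x 200 (y) mm, 244 over its ears; four open bays in a row along y, 48 mm apart: pockets 58 (x) x 42 (y) mm between ribs 6 mm high and wide; bay floor 12 mm above the bench. Origin: centre of the underside, z up. Left or right of the tray; the bench is clear for 80 mm in front (-x) of the left one of the two, to put a breaker down.
- tray: exchange tray of the stores, fixed: grey plastic 85 (x) x 164 (y) mm, three open bays in a row along y with the same pockets, pitch and ribs as the strip's, floor 6 mm above the bench, all filled at the start. Origin: centre of the underside, z up.
- strip_bay1 (a point): centre of the floor of bay 1 of the strip, counted from its +y end; axes of the strip. A seated breaker's origin lies here, its x along the strip's x (either way round)
- strip_bay2 (a point): centre of the floor of bay 2 of the strip, counted from its +y end; axes of the strip. A seated breaker's origin lies here, its x along the strip's x (either way round)
- strip_bay3 (a point): centre of the floor of bay 3 of the strip, counted from its +y end; axes of the strip. A seated breaker's origin lies here, its x along the strip's x (either way round)
- strip_bay4 (a point): centre of the floor of bay 4 of the strip, counted from its +y end; axes of the strip. A seated breaker's origin lies here, its x along the strip's x (either way round)
- tray_bay1 (a point): centre of the floor of bay 1 of the tray, counted from its +y end; axes of the tray. A seated breaker's origin lies here, its x along the tray's x (either way round)
- tray_bay2 (a point): centre of the floor of bay 2 of the tray, counted from its +y end; axes of the tray. A seated breaker's origin lies here, its x along the tray's x (either way round)
- tray_bay3 (a point): centre of the floor of bay 3 of the tray, counted from its +y end; axes of the tray. A seated breaker's origin lies here, its x along the tray's x (either way round)
- breaker_a: one of seven plug-in circuit breakers alike to the eye: black housing 50 (x) x 34 (y) x 26 mm high, steel plunger of 14 mm diameter upright in the middle. Origin: centre of the underside, z up. Top of the steel collar 30 mm, of the plunger 40 mm above it when out, 33 when set. About 0.17 kg; loose in its bay, taken across its ends (50 mm) above the ribs. Starts in the strip; may be absent.
- breaker_b: one of seven plug-in circuit breakers alike to the eye: black housing 50 (x) x 34 (y) x 26 mm high, steel plunger of 14 mm diameter upright in the middle. Origin: centre of the underside, z up. Top of the steel collar 30 mm, of the plunger 40 mm above it when out, 33 when set. About 0.17 kg; loose in its bay, taken across its ends (50 mm) above the ribs. Starts in the strip; may be absent.
- breaker_c: one of seven plug-in circuit breakers alike to the eye: black housing 50 (x) x 34 (y) x 26 mm high, steel plunger of 14 mm diameter upright in the middle. Origin: centre of the underside, z up. Top of the steel collar 30 mm, of the plunger 40 mm above it when out, 33 when set. About 0.17 kg; loose in its bay, taken across its ends (50 mm) above the ribs. Starts in the strip; may be absent.
- breaker_d: one of seven plug-in circuit breakers alike to the eye: black housing 50 (x) x 34 (y) x 26 mm high, steel plunger of 14 mm diameter upright in the middle. Origin: centre of the underside, z up. Top of the steel collar 30 mm, of the plunger 40 mm above it when out, 33 when set. About 0.17 kg; loose in its bay, taken across its ends (50 mm) above the ribs. Starts in the strip; may be absent.
- breaker_e: one of seven plug-in circuit breakers alike to the eye: black housing 50 (x) x 34 (y) x 26 mm high, steel plunger of 14 mm diameter upright in the middle. Origin: centre of the underside, z up. Top of the steel collar 30 mm, of the plunger 40 mm above it when out, 33 when set. About 0.17 kg; loose in its bay, taken across its ends (50 mm) above the ribs. Starts in the tray.
- breaker_f: one of seven plug-in circuit breakers alike to the eye: black housing 50 (x) x 34 (y) x 26 mm high, steel plunger of 14 mm diameter upright in the middle. Origin: centre of the underside, z up. Top of the steel collar 30 mm, of the plunger 40 mm above it when out, 33 when set. About 0.17 kg; loose in its bay, taken across its ends (50 mm) above the ribs. Starts in the tray.
- breaker_g: one of seven plug-in circuit breakers alike to the eye: black housing 50 (x) x 34 (y) x 26 mm high, steel plunger of 14 mm diameter upright in the middle. Origin: centre of the underside, z up. Top of the steel collar 30 mm, of the plunger 40 mm above it when out, 33 when set. About 0.17 kg; loose in its bay, taken across its ends (50 mm) above the ribs. Starts in the tray.
- breaker_a_plunger (a joint): travel (m) of breaker_a's plunger: 0 out (tripped), 0.008 stop. Sound: resists with about 5 N at 1 to 2 mm, then gives way, snaps over by itself at about 4 to 5 mm and stays in at about 0.0065, even when carried. Dead: no snap, rises evenly from 0.7 N to 3 or 4.5 N at the stop and springs back to 0. Slowly: under 0.12 m/s over the first 3 mm.
- breaker_b_plunger (a joint): travel (m) of breaker_b's plunger: 0 out (tripped), 0.008 stop. Sound: resists with about 5 N at 1 to 2 mm, then gives way, snaps over by itself at about 4 to 5 mm and stays in at about 0.0065, even when carried. Dead: no snap, rises evenly from 0.7 N to 3 or 4.5 N at the stop and springs back to 0. Slowly: under 0.12 m/s over the first 3 mm.
- breaker_c_plunger (a joint): travel (m) of breaker_c's plunger: 0 out (tripped), 0.008 stop. Sound: resists with about 5 N at 1 to 2 mm, then gives way, snaps over by itself at about 4 to 5 mm and stays in at about 0.0065, even when carried. Dead: no snap, rises evenly from 0.7 N to 3 or 4.5 N at the stop and springs back to 0. Slowly: under 0.12 m/s over the first 3 mm.
- breaker_d_plunger (a joint): travel (m) of breaker_d's plunger: 0 out (tripped), 0.008 stop. Sound: resists with about 5 N at 1 to 2 mm, then gives way, snaps over by itself at about 4 to 5 mm and stays in at about 0.0065, even when carried. Dead: no snap, rises evenly from 0.7 N to 3 or 4.5 N at the stop and springs back to 0. Slowly: under 0.12 m/s over the first 3 mm.
- breaker_e_plunger (a joint): travel (m) of breaker_e's plunger: 0 out (tripped), 0.008 stop. Sound: resists with about 5 N at 1 to 2 mm, then gives way, snaps over by itself at about 4 to 5 mm and stays in at about 0.0065, even when carried. Dead: no snap, rises evenly from 0.7 N to 3 or 4.5 N at the stop and springs back to 0. Slowly: under 0.12 m/s over the first 3 mm.
- breaker_f_plunger (a joint): travel (m) of breaker_f's plunger: 0 out (tripped), 0.008 stop. Sound: resists with about 5 N at 1 to 2 mm, then gives way, snaps over by itself at about 4 to 5 mm and stays in at about 0.0065, even when carried. Dead: no snap, rises evenly from 0.7 N to 3 or 4.5 N at the stop and springs back to 0. Slowly: under 0.12 m/s over the first 3 mm.
- breaker_g_plunger (a joint): travel (m) of breaker_g's plunger: 0 out (tripped), 0.008 stop. Sound: resists with about 5 N at 1 to 2 mm, then gives way, snaps over by itself at about 4 to 5 mm and stays in at about 0.0065, even when carried. Dead: no snap, rises evenly from 0.7 N to 3 or 4.5 N at the stop and springs back to 0. Slowly: under 0.12 m/s over the first 3 mm.
Not all that is in view belongs to the job. Leave any purple look-alike of the breaker_f alone.

How it is judged:
On the way, in this order (a step that is already met when the one before it is completed fails the run):
1. the plunger of a breaker that began in the strip has been pressed in 4 mm or more (value of joint any of breaker_a_plunger, breaker_b_plunger, breaker_c_plunger, breaker_d_plunger above 0.004 m), for 0.02 s.
2. a breaker from the tray stands in a bay of the strip ((((distance between breaker_e and strip_bay1 below 0.008 m and angle between breaker_e's own z axis and vertical below 0.08 rad) or (distance between breaker_e and strip_bay2 below 0.008 m and angle between breaker_e's own z axis and vertical below 0.08 rad) or (distance between breaker_e and strip_bay3 below 0.008 m and angle between breaker_e's own z axis and vertical below 0.08 rad) or (distance between breaker_e and strip_bay4 below 0.008 m and angle between breaker_e's own z axis and vertical below 0.08 rad)) or ((distance between breaker_f and strip_bay1 below 0.008 m and angle between breaker_f's own z axis and vertical below 0.08 rad) or (distance between breaker_f and strip_bay2 below 0.008 m and angle between breaker_f's own z axis and vertical below 0.08 rad) or (distance between breaker_f and strip_bay3 below 0.008 m and angle between breaker_f's own z axis and vertical below 0.08 rad) or (distance between breaker_f and strip_bay4 below 0.008 m and angle between breaker_f's own z axis and vertical below 0.08 rad)) or ((distance between breaker_g and strip_bay1 below 0.008 m and angle between breaker_g's own z axis and vertical below 0.08 rad) or (distance between breaker_g and strip_bay2 below 0.008 m and angle between breaker_g's own z axis and vertical below 0.08 rad) or (distance between breaker_g and strip_bay3 below 0.008 m and angle between breaker_g's own z axis and vertical below 0.08 rad) or (distance between breaker_g and strip_bay4 below 0.008 m and angle between breaker_g's own z axis and vertical below 0.08 rad)))), for 0.2 s.
At the end, for the whole second after the job is handed in: Every breaker stands in a bay, those in the strip with the plunger snapped in (over 5 mm), and all three tray bays are filled, so that the strip holds as many as before. In a bay: origin within 8 mm of the middle of its floor, upright within 0.08 rad; all at rest (((((distance between breaker_a and strip_bay1 below 0.008 m and angle between breaker_a's own z axis and vertical below 0.08 rad) or (distance between breaker_a and strip_bay2 below 0.008 m and angle between breaker_a's own z axis and vertical below 0.08 rad) or (distance between breaker_a and strip_bay3 below 0.008 m and angle between breaker_a's own z axis and vertical below 0.08 rad) or (distance between breaker_a and strip_bay4 below 0.008 m and angle between breaker_a's own z axis and vertical below 0.08 rad)) and value of joint breaker_a_plunger above 0.005 m) or ((distance between breaker_a and tray_bay1 below 0.008 m and angle between breaker_a's own z axis and vertical below 0.08 rad) or (distance between breaker_a and tray_bay2 below 0.008 m and angle between breaker_a's own z axis and vertical below 0.08 rad) or (distance between breaker_a and tray_bay3 below 0.008 m and angle between breaker_a's own z axis and vertical below 0.08 rad))) and ((((distance between breaker_b and strip_bay1 below 0.008 m and angle between breaker_b's own z axis and vertical below 0.08 rad) or (distance between breaker_b and strip_bay2 below 0.008 m and angle between breaker_b's own z axis and vertical below 0.08 rad) or (distance between breaker_b and strip_bay3 below 0.008 m and angle between breaker_b's own z axis and vertical below 0.08 rad) or (distance between breaker_b and strip_bay4 below 0.008 m and angle between breaker_b's own z axis and vertical below 0.08 rad)) and value of joint breaker_b_plunger above 0.005 m) or ((distance between breaker_b and tray_bay1 below 0.008 m and angle between breaker_b's own z axis and vertical below 0.08 rad) or (distance between breaker_b and tray_bay2 below 0.008 m and angle between breaker_b's own z axis and vertical below 0.08 rad) or (distance between breaker_b and tray_bay3 below 0.008 m and angle between breaker_b's own z axis and vertical below 0.08 rad))) and ((((distance between breaker_c and strip_bay1 below 0.008 m and angle between breaker_c's own z axis and vertical below 0.08 rad) or (distance between breaker_c and strip_bay2 below 0.008 m and angle between breaker_c's own z axis and vertical below 0.08 rad) or (distance between breaker_c and strip_bay3 below 0.008 m and angle between breaker_c's own z axis and vertical below 0.08 rad) or (distance between breaker_c and strip_bay4 below 0.008 m and angle between breaker_c's own z axis and vertical below 0.08 rad)) and value of joint breaker_c_plunger above 0.005 m) or ((distance between breaker_c and tray_bay1 below 0.008 m and angle between breaker_c's own z axis and vertical below 0.08 rad) or (distance between breaker_c and tray_bay2 below 0.008 m and angle between breaker_c's own z axis and vertical below 0.08 rad) or (distance between breaker_c and tray_bay3 below 0.008 m and angle between breaker_c's own z axis and vertical below 0.08 rad))) and ((((distance between breaker_d and strip_bay1 below 0.008 m and angle between breaker_d's own z axis and vertical below 0.08 rad) or (distance between breaker_d and strip_bay2 below 0.008 m and angle between breaker_d's own z axis and vertical below 0.08 rad) or (distance between breaker_d and strip_bay3 below 0.008 m and angle between breaker_d's own z axis and vertical below 0.08 rad) or (distance between breaker_d and strip_bay4 below 0.008 m and angle between breaker_d's own z axis and vertical below 0.08 rad)) and value of joint breaker_d_plunger above 0.005 m) or ((distance between breaker_d and tray_bay1 below 0.008 m and angle between breaker_d's own z axis and vertical below 0.08 rad) or (distance between breaker_d and tray_bay2 below 0.008 m and angle between breaker_d's own z axis and vertical below 0.08 rad) or (distance between breaker_d and tray_bay3 below 0.008 m and angle between breaker_d's own z axis and vertical below 0.08 rad))) and ((((distance between breaker_e and strip_bay1 below 0.008 m and angle between breaker_e's own z axis and vertical below 0.08 rad) or (distance between breaker_e and strip_bay2 below 0.008 m and angle between breaker_e's own z axis and vertical below 0.08 rad) or (distance between breaker_e and strip_bay3 below 0.008 m and angle between breaker_e's own z axis and vertical below 0.08 rad) or (distance between breaker_e and strip_bay4 below 0.008 m and angle between breaker_e's own z axis and vertical below 0.08 rad)) and value of joint breaker_e_plunger above 0.005 m) or ((distance between breaker_e and tray_bay1 below 0.008 m and angle between breaker_e's own z axis and vertical below 0.08 rad) or (distance between breaker_e and tray_bay2 below 0.008 m and angle between breaker_e's own z axis and vertical below 0.08 rad) or (distance between breaker_e and tray_bay3 below 0.008 m and angle between breaker_e's own z axis and vertical below 0.08 rad))) and ((((distance between breaker_f and strip_bay1 below 0.008 m and angle between breaker_f's own z axis and vertical below 0.08 rad) or (distance between breaker_f and strip_bay2 below 0.008 m and angle between breaker_f's own z axis and vertical below 0.08 rad) or (distance between breaker_f and strip_bay3 below 0.008 m and angle between breaker_f's own z axis and vertical below 0.08 rad) or (distance between breaker_f and strip_bay4 below 0.008 m and angle between breaker_f's own z axis and vertical below 0.08 rad)) and value of joint breaker_f_plunger above 0.005 m) or ((distance between breaker_f and tray_bay1 below 0.008 m and angle between breaker_f's own z axis and vertical below 0.08 rad) or (distance between breaker_f and tray_bay2 below 0.008 m and angle between breaker_f's own z axis and vertical below 0.08 rad) or (distance between breaker_f and tray_bay3 below 0.008 m and angle between breaker_f's own z axis and vertical below 0.08 rad))) and ((((distance between breaker_g and strip_bay1 below 0.008 m and angle between breaker_g's own z axis and vertical below 0.08 rad) or (distance between breaker_g and strip_bay2 below 0.008 m and angle between breaker_g's own z axis and vertical below 0.08 rad) or (distance between breaker_g and strip_bay3 below 0.008 m and angle between breaker_g's own z axis and vertical below 0.08 rad) or (distance between breaker_g and strip_bay4 below 0.008 m and angle between breaker_g's own z axis and vertical below 0.08 rad)) and value of joint breaker_g_plunger above 0.005 m) or ((distance between breaker_g and tray_bay1 below 0.008 m and angle between breaker_g's own z axis and vertical below 0.08 rad) or (distance between breaker_g and tray_bay2 below 0.008 m and angle between breaker_g's own z axis and vertical below 0.08 rad) or (distance between breaker_g and tray_bay3 below 0.008 m and angle between breaker_g's own z axis and vertical below 0.08 rad))) and ((distance between breaker_a and tray_bay1 below 0.008 m and angle between breaker_a's own z axis and vertical below 0.08 rad) or (distance between breaker_b and tray_bay1 below 0.008 m and angle between breaker_b's own z axis and vertical below 0.08 rad) or (distance between breaker_c and tray_bay1 below 0.008 m and angle between breaker_c's own z axis and vertical below 0.08 rad) or (distance between breaker_d and tray_bay1 below 0.008 m and angle between breaker_d's own z axis and vertical below 0.08 rad) or (distance between breaker_e and tray_bay1 below 0.008 m and angle between breaker_e's own z axis and vertical below 0.08 rad) or (distance between breaker_f and tray_bay1 below 0.008 m and angle between breaker_f's own z axis and vertical below 0.08 rad) or (distance between breaker_g and tray_bay1 below 0.008 m and angle between breaker_g's own z axis and vertical below 0.08 rad)) and ((distance between breaker_a and tray_bay2 below 0.008 m and angle between breaker_a's own z axis and vertical below 0.08 rad) or (distance between breaker_b and tray_bay2 below 0.008 m and angle between breaker_b's own z axis and vertical below 0.08 rad) or (distance between breaker_c and tray_bay2 below 0.008 m and angle between breaker_c's own z axis and vertical below 0.08 rad) or (distance between breaker_d and tray_bay2 below 0.008 m and angle between breaker_d's own z axis and vertical below 0.08 rad) or (distance between breaker_e and tray_bay2 below 0.008 m and angle between breaker_e's own z axis and vertical below 0.08 rad) or (distance between breaker_f and tray_bay2 below 0.008 m and angle between breaker_f's own z axis and vertical below 0.08 rad) or (distance between breaker_g and tray_bay2 below 0.008 m and angle between breaker_g's own z axis and vertical below 0.08 rad)) and ((distance between breaker_a and tray_bay3 below 0.008 m and angle between breaker_a's own z axis and vertical below 0.08 rad) or (distance between breaker_b and tray_bay3 below 0.008 m and angle between breaker_b's own z axis and vertical below 0.08 rad) or (distance between breaker_c and tray_bay3 below 0.008 m and angle between breaker_c's own z axis and vertical below 0.08 rad) or (distance between breaker_d and tray_bay3 below 0.008 m and angle between breaker_d's own z axis and vertical below 0.08 rad) or (distance between breaker_e and tray_bay3 below 0.008 m and angle between breaker_e's own z axis and vertical below 0.08 rad) or (distance between breaker_f and tray_bay3 below 0.008 m and angle between breaker_f's own z axis and vertical below 0.08 rad) or (distance between breaker_g and tray_bay3 below 0.008 m and angle between breaker_g's own z axis and vertical below 0.08 rad)) and linear speed of each of breaker_a, breaker_b, breaker_c, breaker_d, breaker_e, breaker_f, breaker_g below 0.02 m/s); the robot touches nothing.
It fails at once if a plunger is driven in faster than 0.12 m/s over its first 3 mm ((value of joint breaker_a_plunger below 0.003 m and velocity of joint breaker_a_plunger above 0.12 m/s) or (value of joint breaker_b_plunger below 0.003 m and velocity of joint breaker_b_plunger above 0.12 m/s) or (value of joint breaker_c_plunger below 0.003 m and velocity of joint breaker_c_plunger above 0.12 m/s) or (value of joint breaker_d_plunger below 0.003 m and velocity of joint breaker_d_plunger above 0.12 m/s) or (value of joint breaker_e_plunger below 0.003 m and velocity of joint breaker_e_plunger above 0.12 m/s) or (value of joint breaker_f_plunger below 0.003 m and velocity of joint breaker_f_plunger above 0.12 m/s) or (value of joint breaker_g_plunger below 0.003 m and velocity of joint breaker_g_plunger above 0.12 m/s)).
Of breaker_a, breaker_b, breaker_c, breaker_d only 3 to 4 are there at a start; the rules pass over those that are not, and their reading is None.
At some moment in a run one of breaker_a, breaker_b, breaker_c, breaker_d, breaker_e, breaker_f, breaker_g may be knocked a few centimetres aside while the robot is not near it.
Once in a run the grip may slacken for a moment while it holds something.
It also fails if it takes over 210 s, if anything falls off the work surface, if the arm or the gripper's body presses on something with over 40 N, if the wrist force passes 120 N, or if a joint passes its speed limit or range.

ROBOT

A 6-joint arm with a two-finger parallel gripper is mounted at the origin on a cart in front of the work surface, level with it; the furniture and walls round the work are solid. World frame = base frame: x ahead of the robot, y to its left, z up, the work surface at z = 0. Lengths are in m, angles in rad, forces in N, time in s.
With the tool pointing down it reaches from about 0.375 to 0.9 m from the base axis. Payload 3.1 kg.
Tool frame: the origin (TCP) lies at the very end of the fingers, on their centre line; the grasp point (between the pads) lies 19 mm behind it; z points along the fingers, y is the line along which they close (so a half turn about z gives the same grasp; the last joint's range is limited). The gripper opens to 85 mm and grips with 20 to 120 N. Pads are 22 mm wide; open, the fingers measure 114 mm over their backs; the gripper's body (76 mm by 85 mm) begins 54 mm behind the grasp point. The pads swing forward as they close: fully open they stand 13 mm farther back than shut.
Start: joints at [1.054, 0.527, 1.433, -0, 1.181, -0.178], TCP at [0.207, 0.59, 0.231] pointing down, gripper open.
Joint ranges: [-3.08, 3.08], [-0.75, 2.2], [0.22, 2.44], [-1.43, 4.57], [0, 2.65], [-2.85, 2.85]. Speed limits (rad/s): [2.79, 2.79, 3.14, 3.14, 3.14, 3.14].

INTERFACE

Orientations are given as a 3x3 rotation matrix whose columns are the frame's x, y, z axes.
In Python, from cell import observe, snapshot, finish_job gives the robot as it stands.
- The arm moves only by the tool jog_arm, never from a script. Its argument "deltas" is a list that holds one entry, the list of rows, each a list of 5 numbers: the shift along the tool's x, y, z in m, then the turn about the tool's z in rad, then the opening, from -1 (shut) to 1 (fully open). A call has 1 to 8 rows; each row shifts and turns the commanded pose from where the row before left it, along the tool's axes as they then stand; what a row does not reach is not made up. A row lasts 1/8 s, in which the tool goes at most 62.5 mm and 10.7 degrees, less where a joint would pass 70% of its speed; a pose out of reach is approached as far as the arm can. A call with a gripper value outside its range is refused whole. The fingers move at their own pace and stop on an object; "newtons" is the grip in N (left out, the last holds). Time passes only in rows, so rows that do not move let the fingers close. It gives the time, the measured TCP pose, the force, the opening and the grip force at its end, in the units of the state.
- observe(): the state, without advancing time (a new reading comes with each control period).
- snapshot(name): name is "scene" or "side" or "wrist"; returns a dict with "color" (420x560x3 uint8, red, green, blue), "fx", "fy", "cx", "cy" (pixels), "origin" and "orientation" of the camera in the world; the wrist camera has in their place "hand_eye" (4x4, takes a point from camera to tool coordinates, whose origin is the TCP and whose axes are the flange's). Camera axes: x right, y down, z forward; pixel columns grow to the right and rows downward; lengths in m; the calibration is good to about 2 mm. A picture is of the moment at which its call begins: read the wrist's pose just before it. There is no depth.
- finish_job(): hands the job in; it is judged then, once.
The state is a dict: "time": time; "joint_pos": joint angles; "qd": joint speeds; "joint_efforts": joint torques, N m; "ee_pos": TCP position; "tcp_rot": TCP orientation; "ft_force": force on the tool from outside, world axes, zero at the start; "wrist_torque": the same for the moment, N m; "finger_gap": finger opening in m; "grasp_force": force on a finger pad.
Only numpy, scipy, OpenCV 4.12 (cv2) and the standard library are available. Lean on these libraries where they do the work, as an engineer would, in place of code of your own. Each camera call takes 0.05 s, during which the arm holds its last target. There are 200 camera calls.

## Working session

There is one attempt and no reset: what is moved stays moved. The work goes in short steps, Python scripts to look and compute and a tool call to move; the robot and the scene stay as the last step left them, time stands still between calls to the robot, and variables do not carry over. Pictures are saved under pics/ and viewed, at most 14 in all, crops included, and the job is handed in when it is done.

Besides the shell and the picture viewer there is one more tool, called after "Request:" as name(argument=value, ...), one argument or row to a line, values as JSON. jog_arm: Moves the arm, as the interface text tells. Its arguments: {"type":"object","properties":{"deltas":{"type":"array","items":{"type":"array","items":{"type":"array","items":{"type":"number"}}}},"newtons":{"type":"number"}},"required":["deltas"]}

```bash
mkdir -p pics; ls; cat > h.py <<'E'
import numpy as np, cv2, json
from cell import observe, snapshot, finish_job
def shot(name, fn):
    s=observe(); d=snapshot(name)
    cv2.imwrite('pics/'+fn+'.png', cv2.cvtColor(d['color'],cv2.COLOR_RGB2BGR))
    if 'hand_eye' in d:
        T=np.eye(4);T[:3,:3]=np.array(s['tcp_rot']);T[:3,3]=s['ee_pos']
        M=T@np.array(d['hand_eye']); o,R=M[:3,3],M[:3,:3]
    else: o,R=np.array(d['origin']),np.array(d['orientation'])
    c=dict(fx=d['fx'],fy=d['fy'],cx=d['cx'],cy=d['cy'],o=o.tolist(),R=R.tolist())
    json.dump(c,open('pics/'+fn+'.json','w')); return d['color'],c
def load(fn): return json.load(open('pics/'+fn+'.json'))
def p2w(c,u,v,z):
    r=np.array(c['R'])@np.array([(u-c['cx'])/c['fx'],(v-c['cy'])/c['fy'],1]); o=np.array(c['o'])
    return o+r*(z-o[2])/r[2]
def w2p(c,p):
    q=np.array(c['R']).T@(np.array(p)-np.array(c['o'])); return np.array([c['cx']+c['fx']*q[0]/q[2],c['cy']+c['fy']*q[1]/q[2]])
E
python3 -c "
from h import *
for n in ('scene','side'):
    im,c=shot(n,n+'0'); print(n,c)
a=cv2.imread('pics/scene0.png');b=cv2.imread('pics/side0.png')
cv2.imwrite('pics/both.png',cv2.resize(np.vstack([a,b]),(450*560//420//1,1200//1)) if 0 else a)
s=observe();print(s)"
```

```text
pics
scene {'fx': 469.6370198180807, 'fy': 469.6370198180807, 'cx': 281.36762920874776, 'cy': 209.72283616700116, 'o': [0.03220508589291002, -0.4675428716905002, 0.677186918945996], 'R': [[0.6193382090541235, -0.5475999516986182, 0.5626317407552669], [-0.7850653685549324, -0.44071766402814355, 0.4352474097674618], [0.009620285928138586, -0.7112680461775627, -0.7028550466386461]]}
side {'fx': 530.9819542139319, 'fy': 530.9819542139319, 'cx': 277.9597006982744, 'cy': 212.45009507055295, 'o': [0.18578653158724528, -1.0625373171455943, 0.8389438865434199], 'R': [[0.954734733193124, -0.17277099715393074, 0.24213998384630994], [-0.2973927073882229, -0.5715365460982733, 0.7647898757608912], [0.0062583405913716654, -0.8021821233463714, -0.5970466264510249]]}
{'time': 0.1, 'joint_pos': array([ 1.05450303e+00,  5.28372386e-01,  1.43381658e+00,  2.32922108e-05,
        1.18143836e+00, -1.78539825e-01]), 'qd': array([-0.00049881, -0.00197453, -0.0024231 ,  0.00063494,  0.00064401,
        0.00010948]), 'joint_efforts': array([-3.77909564e-04, -4.43302488e+01, -1.78586429e+01, -2.53862690e-04,
        3.94879840e-03,  1.28818044e-06]), 'ee_pos': array([0.20675582, 0.58909501, 0.23041851]), 'tcp_rot': array([[-9.43498343e-01,  3.31375664e-01, -1.02317711e-03],
       [ 3.31377023e-01,  9.43496781e-01, -1.75882646e-03],
       [ 3.82532025e-04, -1.99850724e-03, -9.99997930e-01]]), 'ft_force': array([-0.31018671, -0.16751719,  0.14199028]), 'wrist_torque': array([-0.00585214,  0.03472281, -0.00844482]), 'grasp_force': 0.0, 'finger_gap': 0.08547422248198153}
```

View pics/scene0.png

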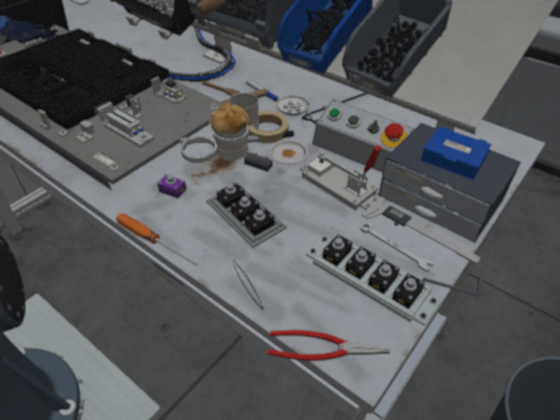

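The scene view shows four black breakers in the aluminium strip at about (337,248), (360,261), (384,273) and (408,289). Three more sit in the grey tray at (230,192), (245,205) and (260,217). The purple look-alike is at (172,186) and will be left alone.

```bash
python3 -c "
from h import *
c=load('scene0')
for n,uv in dict(S1=(337,243),S2=(360,256),S3=(384,269),S4=(408,284)).items(): print(n,p2w(c,*uv,.052).round(3))
for n,uv in dict(T1=(230,187),T2=(245,201),T3=(260,213)).items(): print(n,p2w(c,*uv,.046).round(3))
print('purple',p2w(c,172,184,.02).round(3),'tweezers',p2w(c,235,262,0).round(3),p2w(c,262,306,0).round(3))
for q in [(307,243),(433,318),(440,290),(318,232),(208,203),(250,241),(284,226),(240,190)]: print(q,p2w(c,*q,.01).round(3))
a=cv2.imread('pics/scene0.png')[150:350,190:460]; cv2.imwrite('pics/crop0.png',cv2.resize(a,(800,593),interpolation=cv2.INTER_CUBIC))
"
```

```text
S1 [ 0.529 -0.209  0.052]
S2 [ 0.529 -0.257  0.052]
S3 [ 0.53  -0.303  0.052]
S4 [ 0.527 -0.349  0.052]
T1 [0.524 0.044 0.046]
T2 [ 0.512 -0.007  0.046]
T3 [ 0.505 -0.051  0.046]
purple [0.475 0.166 0.02 ] tweezers [ 0.413 -0.066  0.   ] [ 0.371 -0.167  0.   ]
(307, 243) [ 0.526 -0.147  0.01 ]
(433, 318) [ 0.524 -0.406  0.01 ]
(440, 290) [ 0.583 -0.391  0.01 ]
(318, 232) [ 0.563 -0.147  0.01 ]
(208, 203) [0.488 0.075 0.01 ]
(250, 241) [ 0.463 -0.06   0.01 ]
(284, 226) [ 0.534 -0.086  0.01 ]
(240, 190) [0.558 0.05  0.01 ]
```

View pics/crop0.png

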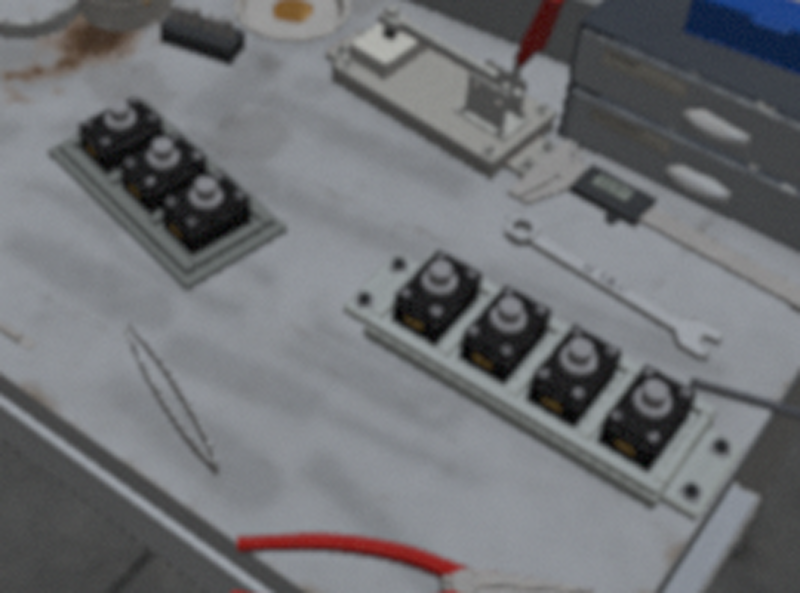

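```bash
cat >> h.py <<'E'
def yaw():
    R=observe()['tcp_rot']; return np.arctan2(R[1][0+1],R[0][1])
def plan(p,yw,step=.055):
    """total shift in tool axes to reach p with tool-y at world yaw yw; if turning, rows that interleave"""
    s=observe(); d=np.array(p)-s['ee_pos']; y0=yaw(); t=-(yw-y0)
    n=max(int(np.ceil(np.linalg.norm(d)/step)),int(np.ceil(abs(t)/.17)),1)
    for i in range(n):
        a=y0-t*i/n  # tool y angle; tool x = a+90deg (z down)
        ex=np.array([-np.sin(a),np.cos(a)])*1.; ey=np.array([np.cos(a),np.sin(a)])
        e=d[:2]/n; print([round(float(e@ex),4),round(float(e@ey),4),round(float(-d[2]/n),4),round(t/n,4)])
    print('n',n,'at',s['ee_pos'].round(4),'yaw',round(y0,4),'j6',round(s['joint_pos'][5],2),'F',s['ft_force'].round(1),'t',s['time'],'gap',round(s['finger_gap'],4))
E
python3 -c "
from h import *
R=observe()['tcp_rot'];print('x axis',R[:,0],np.cross(R[:,1],R[:,2]))
print(np.array(snapshot('wrist')['hand_eye']).round(3), snapshot('wrist')['fx'])
plan([.45,-.13,.33],0)"
```

```text
x axis [-9.43498343e-01  3.31377023e-01  3.82532025e-04] [-9.43498343e-01  3.31377023e-01  3.82532025e-04]
[[-0.    -0.958 -0.287  0.073]
 [ 1.    -0.     0.    -0.001]
 [-0.    -0.287  0.958 -0.142]
 [ 0.     0.     0.     1.   ]] 306.3236969773964
[-0.0334, -0.0427, -0.0071, np.float64(0.0881)]
[-0.037, -0.0396, -0.0071, np.float64(0.0881)]
[-0.0404, -0.0362, -0.0071, np.float64(0.0881)]
[-0.0434, -0.0325, -0.0071, np.float64(0.0881)]
[-0.0461, -0.0286, -0.0071, np.float64(0.0881)]
[-0.0484, -0.0244, -0.0071, np.float64(0.0881)]
[-0.0504, -0.02, -0.0071, np.float64(0.0881)]
[-0.052, -0.0155, -0.0071, np.float64(0.0881)]
[-0.0531, -0.0109, -0.0071, np.float64(0.0881)]
[-0.0539, -0.0062, -0.0071, np.float64(0.0881)]
[-0.0542, -0.0014, -0.0071, np.float64(0.0881)]
[-0.0541, 0.0033, -0.0071, np.float64(0.0881)]
[-0.0536, 0.0081, -0.0071, np.float64(0.0881)]
[-0.0527, 0.0128, -0.0071, np.float64(0.0881)]
n 14 at [0.2069 0.5893 0.2307] yaw 1.233 j6 -0.18 F [-0.9 -0.2 -0.6] t 0.2 gap 0.0852
```

Request:
jog_arm(
  deltas=[
    [[-0.033,-0.043,-0.007,0.088,-1],[-0.037,-0.04,-0.007,0.088,-1],[-0.04,-0.036,-0.007,0.088,-1],[-0.043,-0.033,-0.007,0.088,-1],[-0.046,-0.029,-0.007,0.088,-1],[-0.048,-0.024,-0.007,0.088,-1],[-0.05,-0.02,-0.007,0.088,-1],[-0.052,-0.016,-0.007,0.088,-1]],
  ],
)

```text
time: 1.2
ee_pos: [0.344, 0.1772, 0.2877]
tcp_rot: [[-0.502, 0.865, 0.001], [0.865, 0.502, 0.0], [-0.0, 0.001, -1.0]]
ft_force: [0.1, 0.6, 0.7]
finger_gap: 0.0
grasp_force: 0.0
```

Request:
jog_arm(
  deltas=[
    [[-0.053,-0.011,-0.007,0.088,-1],[-0.054,-0.006,-0.007,0.088,-1],[-0.054,-0.001,-0.007,0.088,-1],[-0.054,0.003,-0.007,0.088,-1],[-0.054,0.008,-0.007,0.088,-1],[-0.053,0.013,-0.007,0.088,-1],[0,0,0,0,-1],[0,0,0,0,-1]],
  ],
)

```text
time: 2.2
ee_pos: [0.4476, -0.1291, 0.3288]
tcp_rot: [[-0.001, 1.0, -0.002], [1.0, 0.001, 0.001], [0.001, -0.002, -1.0]]
ft_force: [-0.3, 0.2, -0.6]
finger_gap: -0.0001
grasp_force: 0.0
```

```bash
python3 -c "
from h import *
plan([.45,-.13,.33],0)
im,c=shot('wrist','w0')
"
```

```text
[-0.0009, 0.0024, -0.0012, np.float64(0.0008)]
n 1 at [ 0.4476 -0.1291  0.3288] yaw 0.0008 j6 -0.52 F [-0.3  0.2 -0.6] t 2.2 gap -0.0001
```

View pics/w0.png

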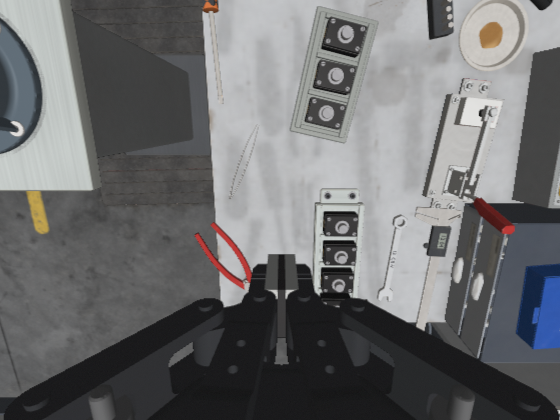

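Right in the wrist view is +x and up is +y. The tray breakers are at (346,34), (336,76) and (326,114), and strip breakers 1–3 at (342,226), (341,254) and (339,283). I'll refine these by circle finding.

```bash
cat >> h.py <<'E'
def circ(fn,u,v,z,w=14,rr=(6,14),p2=12):
    g=cv2.imread('pics/'+fn+'.png',0); s=4; x0,y0=max(int(u)-w,0),max(int(v)-w,0)
    k=cv2.resize(g[y0:y0+2*w,x0:x0+2*w],None,fx=s,fy=s,interpolation=cv2.INTER_CUBIC)
    r=cv2.HoughCircles(cv2.GaussianBlur(k,(5,5),1),cv2.HOUGH_GRADIENT_ALT if 0 else cv2.HOUGH_GRADIENT,1,200,param1=120,param2=p2,minRadius=rr[0]*s//2,maxRadius=rr[1]*s//2)
    if r is None: return None
    a,b,R=r[0][0]; uu,vv=x0+(a+.5)/s-.5,y0+(b+.5)/s-.5
    return p2w(load(fn),uu,vv,z).round(4),(round(float(uu),1),round(float(vv),1),round(float(R/s),1))
E
python3 -c "
from h import *
c=load('w0')
for n,u,v in [('T1',346,34),('T2',336,76),('T3',326,114)]: print(n,circ('w0',u,v,.046))
for n,u,v in [('S1',342,226),('S2',341,254),('S3',339,283)]: print(n,circ('w0',u,v,.052))
im=cv2.imread('pics/w0.png')
# expected pixel model for ears/tray
for q in [(319,7),(378,19),(345,142),(291,132)]: print(q,p2w(c,*q,.006).round(4))
for q in [(326,196),(353,195)]: print('ear',p2w(c,*q,.012).round(4))
a=cv2.resize(im[0:150,270:400],None,fx=4.5,fy=4.0,interpolation=cv2.INTER_CUBIC)
b=cv2.resize(im[180:310,290:400],(int(110*4.5),600),interpolation=cv2.INTER_CUBIC)
o=cv2.resize(np.hstack([a[:600],b]),(800,600)); cv2.imwrite('pics/w0c.png',o); print(a.shape,b.shape)
g=cv2.cvtColor(im,cv2.COLOR_BGR2HSV); print(im[20,322],im[135,300],im[150,330],im[210,322],im[187,340])
"
```

```text
T1 (array([0.5262, 0.0509, 0.046 ]), (345.8, 31.0, 6.3))
T2 (array([0.5168, 0.0023, 0.046 ]), (336.0, 74.0, 6.8))
T3 (array([ 0.5066, -0.0433,  0.046 ]), (326.5, 111.8, 6.8))
S1 (array([ 0.535 , -0.2016,  0.052 ]), (342.0, 227.0, 6.8))
S2 (array([ 0.5358, -0.2492,  0.052 ]), (340.8, 257.2, 6.8))
S3 (array([ 0.5346, -0.2956,  0.052 ]), (338.2, 285.0, 6.3))
(319, 7) [0.4967 0.089  0.006 ]
(378, 19) [0.5757 0.0751 0.006 ]
(345, 142) [ 0.5414 -0.0845  0.006 ]
(291, 132) [ 0.4613 -0.0703  0.006 ]
ear [ 0.5158 -0.1651  0.012 ]
ear [ 0.5572 -0.1635  0.012 ]
(600, 585, 3) (600, 495, 3)
[156 161 157] [188 187 187] [193 190 189] [201 204 199] [198 196 194]
```

View pics/w0c.png

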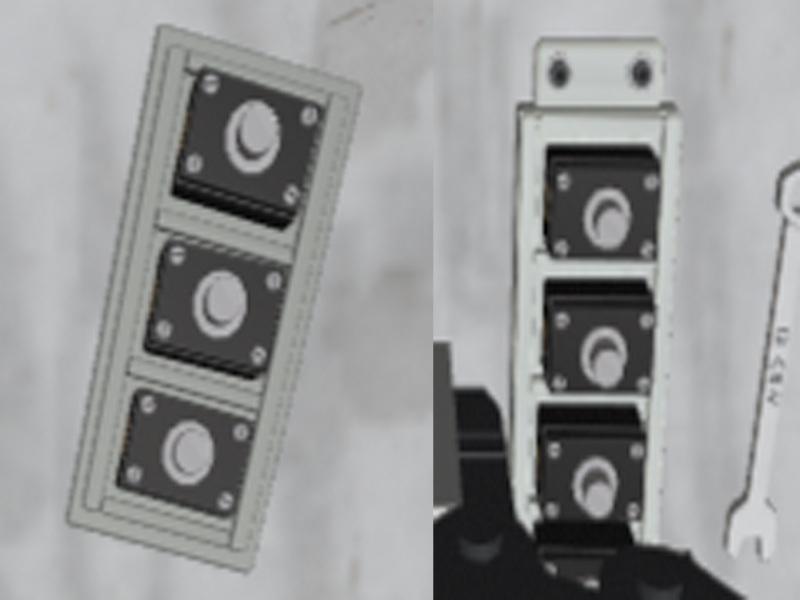

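```bash
python3 -c "
from h import *
from scipy.optimize import least_squares
c=load('w0')
P=np.array([(318.6,6.2),(378.3,22),(290.7,130.8),(344.4,142.5)])-.4
L=np.array([(-.0425,.082),(.0425,.082),(-.0425,-.082),(.0425,-.082)])
f=lambda q:np.concatenate([w2p(c,[q[0]+np.cos(q[2])*a-np.sin(q[2])*b,q[1]+np.sin(q[2])*a+np.cos(q[2])*b,q[3]])-p for (a,b),p in zip(L,P)])
for z in (.006,.012):
  r=least_squares(lambda q:f([*q,z]),[.51,0,-.2],x_scale=.01);print('tray',z,r.x.round(4),r.fun.round(1))
for z in (.012,.018): print([p2w(c,*q,z).round(4)[:2] for q in [(316,202.7),(364.3,202.7)]])
for z in (.004,.006,.012): print('ear',[p2w(c,*q,z).round(4)[:2] for q in [(320.5,188.2),(359.5,188.2)]])
for n,u,v in [('T1',346,34),('T2',336,76),('T3',326,114)]: print(n,circ('w0',u,v,.036))
for n,u,v in [('S1',342,226),('S2',341,254),('S3',339,283)]: print(n,circ('w0',u,v,.042))
# top corners of housings in crop -> world
X=lambda x:x/3.333+270-.4
Y=lambda y:y/4-.4
for n,q in dict(T1=[(211,84),(308,117),(195,163),(292,195)],T2=[(177,256),(273,281),(164,329),(259,355)],T3=[(148,405),(241,432),(135,474),(226,500)]).items():
  w=np.array([p2w(c,X(a),Y(b),.033) for a,b in q]); print(n,w.mean(0).round(4), np.degrees(np.arctan2(*(w[1]-w[0]+w[3]-w[2])[[1,0]])).round(1))
X=lambda x:(x-433.3)/3.333+290-.4
Y=lambda y:y/4.615+180-.4
for n,q in dict(S1=[(563,182),(652,183),(561,250),(647,249)],S2=[(561,322),(648,321),(559,386),(644,383)],S3=[(553,455),(637,451),(551,514),(635,512)]).items():
  w=np.array([p2w(c,X(a),Y(b),.039) for a,b in q]); print(n,w.mean(0).round(4), np.degrees(np.arctan2(*(w[1]-w[0]+w[3]-w[2])[[1,0]])).round(1))
"
```

```text
tray 0.006 [ 0.5179  0.0022 -0.2208] [-0.9 -0.9  1.2 -0.6 -1.2  0.4  0.9  1.7]
tray 0.012 [ 0.517   0.0012 -0.2208] [-1.1 -1.7  1.8 -1.2 -1.8  1.2  1.1  2.7]
[array([ 0.5008, -0.1758]), array([ 0.5755, -0.1757])]
[array([ 0.5001, -0.1742]), array([ 0.5738, -0.1741])]
ear [array([ 0.508 , -0.1546]), array([ 0.5685, -0.1545])]
ear [array([ 0.5077, -0.1542]), array([ 0.5679, -0.1541])]
ear [array([ 0.5069, -0.1529]), array([ 0.5664, -0.1529])]
T1 (array([0.5281, 0.0534, 0.036 ]), (345.8, 31.0, 6.3))
T2 (array([0.5184, 0.0037, 0.036 ]), (336.0, 74.0, 6.8))
T3 (array([ 0.508, -0.043,  0.036]), (326.5, 111.8, 6.8))
S1 (array([ 0.537, -0.205,  0.042]), (342.0, 227.0, 6.8))
S2 (array([ 0.5379, -0.2538,  0.042 ]), (340.8, 257.2, 6.8))
S3 (array([ 0.5367, -0.3013,  0.042 ]), (338.2, 285.0, 6.3))
T1 [0.528  0.0501 0.033 ] -13.7
T2 [0.5178 0.0017 0.033 ] -11.4
T3 [ 0.5076 -0.0443  0.033 ] -12.7
S1 [ 0.5366 -0.2052  0.039 ] 0.1
S2 [ 0.5381 -0.2533  0.039 ] 1.1
S3 [ 0.5365 -0.3017  0.039 ] 1.7
```

Request:
jog_arm(
  deltas=[
    [[-0.015,0.018,0.046,0,-1],[-0.015,0.018,0.046,0,-1],[-0.015,0.018,0.046,0,-1],[-0.015,0.018,0.046,0,-1],[-0.016,0.017,0.045,0,-1],[0,0,0,0,-1]],
  ],
)

```text
time: 3.0
ee_pos: [0.5357, -0.2034, 0.0964]
tcp_rot: [[-0.003, 1.0, -0.007], [1.0, 0.003, 0.005], [0.005, -0.007, -1.0]]
ft_force: [-1.7, -0.4, 0.6]
finger_gap: 0.0001
grasp_force: 0.0
```

```bash
python3 -c "
from h import *
plan([.537,-.205,.1],0)
shot('wrist','w1'); shot('side','s1')
a=cv2.imread('pics/side0.png');b=cv2.imread('pics/w1.png')
cv2.imwrite('pics/m1.png',cv2.resize(np.hstack([a,b]),(800,300)))
"
```

```text
[-0.0016, 0.0013, -0.0036, np.float64(0.0026)]
n 1 at [ 0.5357 -0.2034  0.0964] yaw 0.0026 j6 -0.56 F [-1.7 -0.4  0.6] t 3.0 gap 0.0001
```

View pics/m1.png

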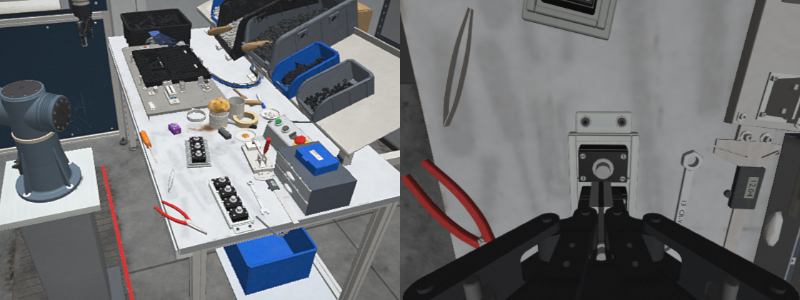

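The wrist view shows the closed fingertips right in line with S1's plunger at about (283,236) full-size. The strip's +y base edge and its ear holes are in view above it.

```bash
python3 -c "
from h import *
c=load('w1')
print(circ('w1',283,236,.052,w=22,rr=(9,26)), circ('w1',283,236,.042,w=22,rr=(18,36)))
im=cv2.imread('pics/w1.png'); cv2.imwrite('pics/w1c.png',cv2.resize(im[140:290,200:360],(640,600),interpolation=cv2.INTER_CUBIC))
"
```

```text
(array([ 0.5371, -0.205 ,  0.052 ]), (284.0, 241.0, 9.4)) (array([ 0.5369, -0.2049,  0.042 ]), (283.8, 235.5, 14.4))
```

View pics/w1c.png

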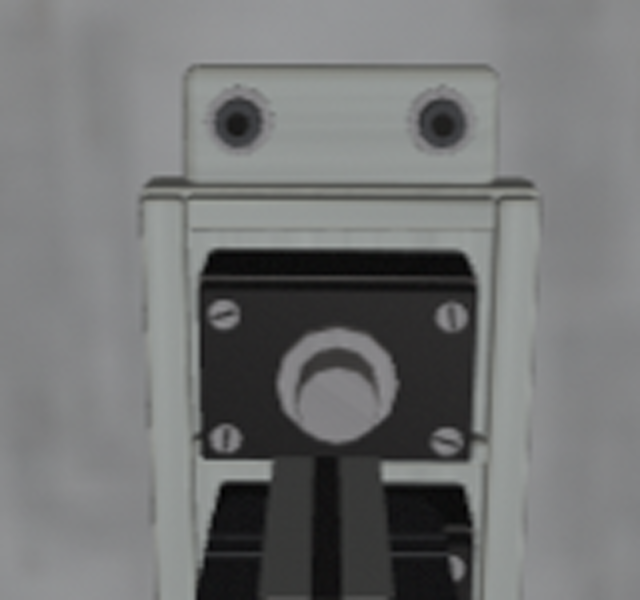

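Request:
jog_arm(
  deltas=[
    [[-0.0015,0.001,0.018,0,-1],[0,0,0.017,0,-1],[0,0,0,0,-1],[0,0,0,0,-1]],
  ],
)

```text
time: 3.6
ee_pos: [0.5384, -0.2071, 0.0655]
tcp_rot: [[-0.001, 1.0, 0.0], [1.0, 0.001, -0.0], [-0.0, 0.0, -1.0]]
ft_force: [0.4, -0.3, -0.2]
finger_gap: -0.0003
grasp_force: 0.0
```

Request:
jog_arm(
  deltas=[
    [[0.002,-0.0015,0.005,0,-1],[0,0,0.004,0,-1],[0,0,0.0035,0,-1],[0,0,0.0025,0,-1],[0,0,0,0,-1],[0,0,0,0,-1]],
  ],
)

```text
time: 4.35
ee_pos: [0.5369, -0.2051, 0.0504]
tcp_rot: [[-0.001, 1.0, -0.0], [1.0, 0.001, 0.0], [0.0, -0.0, -1.0]]
ft_force: [0.1, 1.4, 0.7]
finger_gap: -0.0002
grasp_force: 0.5
```

Request:
jog_arm(
  deltas=[
    [[0,0,0.0015,0,-1],[0,0,0.0015,0,-1],[0,0,0.0015,0,-1],[0,0,0.001,0,-1],[0,0,0,0,-1],[0,0,0,0,-1]],
  ],
)

```text
time: 5.1
ee_pos: [0.5369, -0.2051, 0.0449]
tcp_rot: [[-0.001, 1.0, -0.0], [1.0, 0.001, 0.0], [0.0, -0.0, -1.0]]
ft_force: [-0.5, -0.2, 2.8]
finger_gap: 0.0001
grasp_force: 1.3
```

Request:
jog_arm(
  deltas=[
    [[0,0,-0.0015,0,-1],[0,0,-0.0015,0,-1],[0,0,0,0,-1],[0,0,0,0,-1]],
  ],
)

```text
time: 5.6
ee_pos: [0.5369, -0.2051, 0.0478]
tcp_rot: [[-0.001, 1.0, -0.0], [1.0, 0.001, 0.0], [0.0, -0.0, -1.0]]
ft_force: [-0.7, 0.5, 1.7]
finger_gap: 0.0006
grasp_force: 0.9
```

S1 is soft: 0.7 N, then 2.8 N, then 1.7 N while still pushing back, so it's dead. Next is S2.

Request:
jog_arm(
  deltas=[
    [[0,0,-0.014,0,-1],[-0.024,0.0005,0,0,-1],[-0.024,0.0005,0,0,-1],[0,0,0.004,0,-1],[0,0,0.0035,0,-1],[0,0,0.004,0,-1],[0,0,0,0,-1],[0,0,0,0,-1]],
  ],
)

```text
time: 6.6
ee_pos: [0.5377, -0.2525, 0.0503]
tcp_rot: [[-0.002, 1.0, -0.001], [1.0, 0.002, 0.001], [0.001, -0.001, -1.0]]
ft_force: [-1.2, -0.4, 2.3]
finger_gap: -0.0001
grasp_force: 0.7
```

Request:
jog_arm(
  deltas=[
    [[0,0,0.0015,0,-1],[0,0,0.0015,0,-1],[0,0,0.0015,0,-1],[0,0,0.001,0,-1],[0,0,0,0,-1],[0,0,0,0,-1]],
  ],
)

```text
time: 7.35
ee_pos: [0.5378, -0.2527, 0.0448]
tcp_rot: [[-0.001, 1.0, -0.0], [1.0, 0.001, 0.001], [0.001, -0.0, -1.0]]
ft_force: [-1.5, 3.2, 3.7]
finger_gap: 0.0002
grasp_force: 1.9
```

Request:
jog_arm(
  deltas=[
    [[0,0,-0.0015,0,-1],[0,0,-0.0015,0,-1],[0,0,0,0,-1],[0,0,0,0,-1]],
  ],
)

```text
time: 7.85
ee_pos: [0.5382, -0.2534, 0.0479]
tcp_rot: [[-0.001, 1.0, 0.001], [1.0, 0.001, -0.001], [-0.001, 0.001, -1.0]]
ft_force: [-1.0, 2.5, 2.1]
finger_gap: 0.0003
grasp_force: 1.3
```

Request:
jog_arm(
  deltas=[
    [[0,0,-0.014,0,-1],[-0.024,0,0,0,-1],[-0.024,-0.0005,0,0,-1],[0,0,0.004,0,-1],[0,0,0.0035,0,-1],[0,0,0.004,0,-1],[0,0,0,0,-1],[0,0,0,0,-1]],
  ],
)

```text
time: 8.85
ee_pos: [0.5369, -0.3008, 0.0506]
tcp_rot: [[-0.002, 1.0, -0.001], [1.0, 0.002, 0.0], [0.0, -0.001, -1.0]]
ft_force: [-4.3, -0.3, 5.6]
finger_gap: -0.0
grasp_force: 2.5
```

Request:
jog_arm(
  deltas=[
    [[0,0,0.0015,0,-1],[0,0,0.0015,0,-1],[0,0,0.0015,0,-1],[0,0,0.001,0,-1],[0,0,0,0,-1],[0,0,0,0,-1]],
  ],
)

```text
time: 9.6
ee_pos: [0.538, -0.3008, 0.045]
tcp_rot: [[-0.001, 1.0, 0.001], [1.0, 0.001, 0.0], [0.0, 0.001, -1.0]]
ft_force: [2.1, 2.0, 3.5]
finger_gap: -0.0002
grasp_force: 1.5
```

Request:
jog_arm(
  deltas=[
    [[0,0,-0.0015,0,-1],[0,0,-0.0015,0,-1],[0,0,0,0,-1],[0,0,0,0,-1]],
  ],
)

```text
time: 10.1
ee_pos: [0.5373, -0.3012, 0.0477]
tcp_rot: [[-0.001, 1.0, -0.0], [1.0, 0.001, 0.0], [0.0, -0.0, -1.0]]
ft_force: [-0.5, 0.4, -0.2]
finger_gap: -0.0001
grasp_force: 0.0
```

S2 is dead (2.1 N pushing back) and S3 snapped over (5.6 N, then 0 N on retreat). Now S4.

Request:
jog_arm(
  deltas=[
    [[0,0,-0.014,0,-1],[-0.024,0,0,0,-1],[-0.024,0,0,0,-1],[0,0,0.004,0,-1],[0,0,0.0035,0,-1],[0,0,0.004,0,-1],[0,0,0,0,-1],[0,0,0,0,-1]],
  ],
)

```text
time: 11.1
ee_pos: [0.537, -0.3485, 0.0506]
tcp_rot: [[-0.002, 1.0, -0.001], [1.0, 0.002, 0.001], [0.001, -0.001, -1.0]]
ft_force: [-4.0, -0.8, 4.8]
finger_gap: -0.0004
grasp_force: 2.5
```

Request:
jog_arm(
  deltas=[
    [[0,0,0.0015,0,-1],[0,0,0.0015,0,-1],[0,0,0.0015,0,-1],[0,0,0.001,0,-1],[0,0,0,0,-1],[0,0,0,0,-1]],
  ],
)

```text
time: 11.85
ee_pos: [0.5381, -0.3489, 0.045]
tcp_rot: [[-0.001, 1.0, 0.001], [1.0, 0.001, -0.0], [-0.0, 0.001, -1.0]]
ft_force: [1.4, 2.3, 1.9]
finger_gap: 0.0002
grasp_force: 1.4
```

Request:
jog_arm(
  deltas=[
    [[0,0,-0.0015,0,-1],[0,0,-0.0015,0,-1],[0,0,0,0,-1],[0,0,0,0,-1]],
  ],
)

```text
time: 12.35
ee_pos: [0.5373, -0.3491, 0.0476]
tcp_rot: [[-0.001, 1.0, -0.0], [1.0, 0.001, 0.0], [0.0, -0.0, -1.0]]
ft_force: [0.0, -0.1, -0.2]
finger_gap: -0.0002
grasp_force: 0.0
```

```bash
python3 -c "
from h import *
plan([.528,.051,.062],-.22)
shot('scene','scene1')
a=cv2.imread('pics/scene1.png')[150:350,150:450]; cv2.imwrite('pics/sc1.png',cv2.resize(a,(800,533),interpolation=cv2.INTER_CUBIC))
"
```

```text
[0.05, -0.0011, -0.0018, np.float64(0.0276)]
[0.05, -0.0025, -0.0018, np.float64(0.0276)]
[0.0499, -0.0039, -0.0018, np.float64(0.0276)]
[0.0498, -0.0053, -0.0018, np.float64(0.0276)]
[0.0496, -0.0066, -0.0018, np.float64(0.0276)]
[0.0494, -0.008, -0.0018, np.float64(0.0276)]
[0.0491, -0.0094, -0.0018, np.float64(0.0276)]
[0.0489, -0.0107, -0.0018, np.float64(0.0276)]
n 8 at [ 0.5373 -0.3491  0.0476] yaw 0.0009 j6 -0.75 F [ 0.  -0.1 -0.2] t 12.35 gap -0.0002
```

S4 snapped too. Now I'll press the tray breakers, where the plunger tops are at 46 mm.

Request:
jog_arm(
  deltas=[
    [[0,0,-0.032,0,-1],[0.05,-0.001,0,0.028,-1],[0.05,-0.0025,0,0.028,-1],[0.05,-0.004,0,0.028,-1],[0.05,-0.0055,0,0.028,-1],[0.05,-0.0065,0,0.028,-1],[0.049,-0.008,0,0.028,-1],[0.049,-0.0095,0,0.027,-1]],
  ],
)

```text
time: 13.4
ee_pos: [0.5296, 0.0028, 0.0799]
tcp_rot: [[0.194, 0.981, 0.001], [0.981, -0.194, -0.0], [-0.0, 0.001, -1.0]]
ft_force: [0.4, 0.2, -0.2]
finger_gap: -0.0
grasp_force: 0.0
```

Request:
jog_arm(
  deltas=[
    [[0.049,-0.0105,0,0.027,-1],[0,0,0.01,0,-1],[0,0,0.01,0,-1],[0,0,0,0,-1],[0,0,0,0,-1]],
  ],
)

```text
time: 14.02
ee_pos: [0.5288, 0.0502, 0.0596]
tcp_rot: [[0.221, 0.975, -0.0], [0.975, -0.221, -0.0], [-0.0, -0.0, -1.0]]
ft_force: [0.2, 0.1, -0.3]
finger_gap: 0.0003
grasp_force: 0.0
```

```bash
python3 -c "
from h import *
plan([.5281,.0512,.0445],-.22)
shot('wrist','w2')
print(circ('w2',280,236,.036,w=26,rr=(18,44)))
im=cv2.imread('pics/w2.png'); cv2.imwrite('pics/w2c.png',cv2.resize(im[60:330,120:440],(710,600)))
a=cv2.imread('pics/scene1.png')
"
```

```text
[0.0009, -0.0009, 0.0151, np.float64(-0.0031)]
n 1 at [0.5288 0.0502 0.0596] yaw -0.2231 j6 0.11 F [ 0.2  0.1 -0.3] t 14.025 gap 0.0003
(array([0.5279, 0.0488, 0.036 ]), (280.2, 253.8, 19.0))
```

View pics/w2c.png

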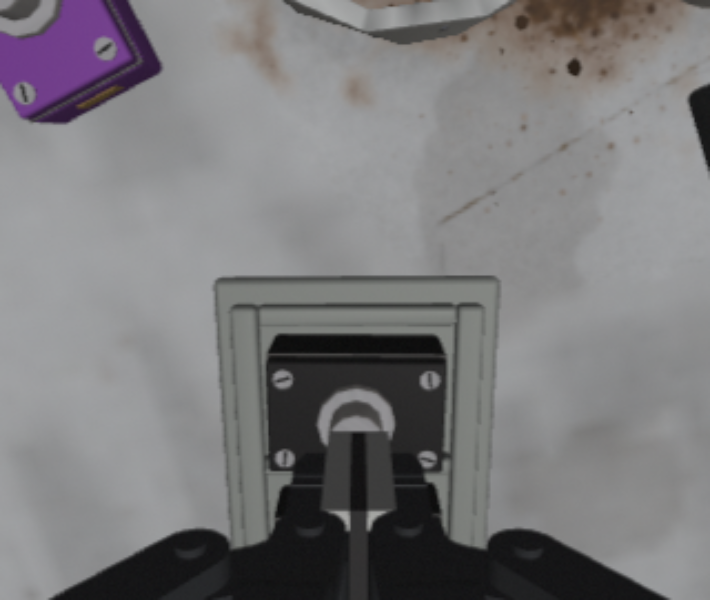

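The tips are over T1's plunger, the tray edges are square with the tool, and the purple look-alike is well away at top left. Pressing T1, then T2 and T3.

Request:
jog_arm(
  deltas=[
    [[0,-0.001,0.005,0,-1],[0,0,0.004,0,-1],[0,0,0.0035,0,-1],[0,0,0.003,0,-1],[0,0,0,0,-1],[0,0,0,0,-1]],
  ],
)

```text
time: 14.82
ee_pos: [0.5276, 0.0517, 0.0446]
tcp_rot: [[0.219, 0.976, -0.0], [0.976, -0.219, -0.0], [-0.0, -0.0, -1.0]]
ft_force: [-0.8, 0.3, 5.0]
finger_gap: -0.0003
grasp_force: 2.5
```

Request:
jog_arm(
  deltas=[
    [[0,0,0.0015,0,-1],[0,0,0.0015,0,-1],[0,0,0.0015,0,-1],[0,0,0.001,0,-1],[0,0,0,0,-1],[0,0,0,0,-1]],
  ],
)

```text
time: 15.58
ee_pos: [0.5278, 0.0517, 0.039]
tcp_rot: [[0.219, 0.976, 0.0], [0.976, -0.219, 0.0], [0.0, 0.0, -1.0]]
ft_force: [-0.9, 0.5, 3.4]
finger_gap: -0.0001
grasp_force: 1.5
```

Request:
jog_arm(
  deltas=[
    [[0,0,-0.0015,0,-1],[0,0,-0.0015,0,-1],[0,0,0,0,-1],[0,0,0,0,-1]],
  ],
)

```text
time: 16.08
ee_pos: [0.5276, 0.0516, 0.0417]
tcp_rot: [[0.219, 0.976, -0.0], [0.976, -0.219, -0.0], [-0.0, -0.0, -1.0]]
ft_force: [0.4, 0.1, 0.6]
finger_gap: 0.0003
grasp_force: 0.0
```

Request:
jog_arm(
  deltas=[
    [[0,0,-0.014,0,-1],[-0.024,0,0,0,-1],[-0.024,0,0,0,-1],[0,0,0.004,0,-1],[0,0,0.0035,0,-1],[0,0,0.004,0,-1],[0,0,0,0,-1],[0,0,0,0,-1]],
  ],
)

```text
time: 17.08
ee_pos: [0.5173, 0.0054, 0.0443]
tcp_rot: [[0.219, 0.976, 0.0], [0.976, -0.219, 0.0], [0.0, 0.0, -1.0]]
ft_force: [-0.4, 0.9, 1.9]
finger_gap: -0.0003
grasp_force: 0.6
```

Request:
jog_arm(
  deltas=[
    [[0,0,0.0015,0,-1],[0,0,0.0015,0,-1],[0,0,0.0015,0,-1],[0,0,0.001,0,-1],[0,0,0,0,-1],[0,0,0,0,-1]],
  ],
)

```text
time: 17.82
ee_pos: [0.5172, 0.0049, 0.0389]
tcp_rot: [[0.219, 0.976, 0.0], [0.976, -0.219, 0.0], [0.0, 0.0, -1.0]]
ft_force: [1.2, 3.3, 2.8]
finger_gap: 0.0003
grasp_force: 1.6
```

Request:
jog_arm(
  deltas=[
    [[0,0,-0.0015,0,-1],[0,0,-0.0015,0,-1],[0,0,0,0,-1],[0,0,0,0,-1]],
  ],
)

```text
time: 18.32
ee_pos: [0.5171, 0.0047, 0.0418]
tcp_rot: [[0.219, 0.976, 0.0], [0.976, -0.219, -0.0], [-0.0, 0.0, -1.0]]
ft_force: [0.6, 0.5, 2.4]
finger_gap: 0.0001
grasp_force: 1.1
```

Request:
jog_arm(
  deltas=[
    [[0,0,-0.014,0,-1],[-0.024,0,0,0,-1],[-0.024,0,0,0,-1],[0,0,0.004,0,-1],[0,0,0.0035,0,-1],[0,0,0.004,0,-1],[0,0,0,0,-1],[0,0,0,0,-1]],
  ],
)

```text
time: 19.32
ee_pos: [0.5065, -0.0415, 0.0445]
tcp_rot: [[0.219, 0.976, -0.0], [0.976, -0.219, 0.0], [0.0, -0.0, -1.0]]
ft_force: [-0.7, 0.3, 5.2]
finger_gap: -0.0001
grasp_force: 2.5
```

Request:
jog_arm(
  deltas=[
    [[0,0,0.0015,0,-1],[0,0,0.0015,0,-1],[0,0,0.0015,0,-1],[0,0,0.001,0,-1],[0,0,0,0,-1],[0,0,0,0,-1]],
  ],
)

```text
time: 20.08
ee_pos: [0.5067, -0.042, 0.039]
tcp_rot: [[0.219, 0.976, 0.0], [0.976, -0.219, -0.0], [-0.0, 0.0, -1.0]]
ft_force: [-0.6, -0.3, 2.8]
finger_gap: -0.0003
grasp_force: 1.6
```

Request:
jog_arm(
  deltas=[
    [[0,0,-0.0015,0,-1],[0,0,-0.0015,0,-1],[0,0,0,0,-1],[0,0,0,0,-1]],
  ],
)

```text
time: 20.58
ee_pos: [0.5066, -0.042, 0.0417]
tcp_rot: [[0.219, 0.976, -0.0], [0.976, -0.219, 0.0], [0.0, -0.0, -1.0]]
ft_force: [-1.0, -0.6, 0.6]
finger_gap: 0.0001
grasp_force: 0.0
```

T1 and T3 snapped (5 N, then about 0 N) and T2 is dead. The order will be:
1. S1 to the bench
2. T1 to strip bay 1
3. S2 to tray bay 1
4. T3 to strip bay 2
5. The bench spare to tray bay 3

Request:
jog_arm(
  deltas=[
    [[0,0,-0.02,0,-1],[0,0,-0.039,0,0.3],[-0.04,0.017,0,-0.055,1],[-0.041,0.013,0,-0.055,1],[-0.041,0.01,0,-0.055,1],[-0.041,0.007,0,-0.055,1],[0,0,0,0,1],[0,0,0,0,1]],
  ],
)

```text
time: 21.58
ee_pos: [0.5298, -0.2098, 0.1004]
tcp_rot: [[0.002, 1.0, -0.002], [1.0, -0.002, 0.001], [0.001, -0.002, -1.0]]
ft_force: [-0.2, 0.8, -0.7]
finger_gap: 0.0853
grasp_force: 0.0
```

```bash
python3 -c "
from h import *
plan([.537,-.205,.021],0)
shot('wrist','w3'); c=load('w3'); print(w2p(c,[.537,-.205,.042]),w2p(c,[.538,-.2535,.042]))
im=cv2.imread('pics/w3.png')[120:330,170:400]; cv2.imwrite('pics/w3c.png',cv2.resize(im,None,fx=2.5,fy=2.5))
"
```

```text
[0.0024, 0.0036, 0.0397, np.float64(-0.0009)]
[0.0024, 0.0036, 0.0397, np.float64(-0.0009)]
n 2 at [ 0.5298 -0.2098  0.1004] yaw -0.0018 j6 -0.57 F [-0.2  0.8 -0.7] t 21.575 gap 0.0853
[292.00829505 224.54994631] [292.83280876 287.08048855]
```

View pics/w3c.png

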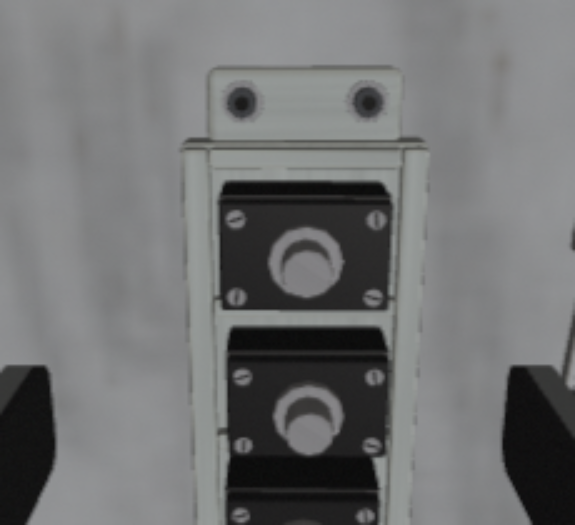

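Both S1 and S2 plungers are standing out again, and S1's collar at (292,225) is where the model predicts. Grasping S1.

Request:
jog_arm(
  deltas=[
    [[0.0025,0.0035,0.035,0,1],[0.0025,0.0035,0.03,0,1],[0,0,0.014,0,1],[0,0,0,0,1],[0,0,0,0,-1],[0,0,0,0,-1],[0,0,0,0,-1],[0,0,0,0,-1]],
  ],
  newtons=50,
)

```text
time: 22.62
ee_pos: [0.5382, -0.206, 0.0234]
tcp_rot: [[0.001, 1.0, 0.002], [1.0, -0.001, -0.001], [-0.001, 0.002, -1.0]]
ft_force: [-0.7, 0.8, 5.7]
finger_gap: 0.0484
grasp_force: 51.6
```

Request:
jog_arm(
  deltas=[
    [[0,0,0,0,-1],[0,0,-0.02,0,-1],[0,0,-0.04,0,-1],[0,0,-0.03,0,-1],[0,0,0,0,-1]],
  ],
)

```text
time: 23.25
ee_pos: [0.5392, -0.2066, 0.1144]
tcp_rot: [[0.001, 1.0, 0.005], [1.0, -0.001, -0.003], [-0.003, 0.005, -1.0]]
ft_force: [0.4, 0.3, -1.9]
finger_gap: 0.0484
grasp_force: 52.5
```

```bash
python3 -c "
from h import *
plan([.44,.04,.08],-.22)
"
```

```text
[0.0493, -0.0199, 0.0069, np.float64(0.0438)]
[0.0484, -0.022, 0.0069, np.float64(0.0438)]
[0.0474, -0.0241, 0.0069, np.float64(0.0438)]
[0.0463, -0.0262, 0.0069, np.float64(0.0438)]
[0.0451, -0.0282, 0.0069, np.float64(0.0438)]
n 5 at [ 0.5392 -0.2066  0.1144] yaw -0.0011 j6 -0.56 F [ 0.4  0.3 -1.9] t 23.25 gap 0.0484
```

Request:
jog_arm(
  deltas=[
    [[0.049,-0.02,0,0.044,-1],[0.048,-0.022,0,0.044,-1],[0.047,-0.024,0,0.044,-1],[0.046,-0.026,0,0.044,-1],[0.045,-0.028,0,0.044,-1],[0,0,0.03,0,-1],[0,0,0.03,0,-1],[0,0,0,0,-1]],
  ],
)

```text
time: 24.25
ee_pos: [0.4366, 0.0401, 0.0497]
tcp_rot: [[0.219, 0.976, -0.006], [0.976, -0.219, 0.001], [-0.0, -0.006, -1.0]]
ft_force: [-0.2, -1.1, -1.8]
finger_gap: 0.0481
grasp_force: 52.6
```

```bash
python3 -c "
from h import *
plan([.44,.04,.014],-.22)
"
```

```text
[0.0007, 0.0034, 0.0357, np.float64(-0.0008)]
n 1 at [0.4366 0.0401 0.0497] yaw -0.2208 j6 0.06 F [-0.2 -1.1 -1.8] t 24.25 gap 0.0481
```

Request:
jog_arm(
  deltas=[
    [[0,0,0.02,0,-1],[0,0,0.01,0,-1],[0,0,0.006,0,-1],[0,0,0,0,-1],[0,0,0,0,-1]],
  ],
)

```text
time: 24.88
ee_pos: [0.439, 0.0396, 0.0162]
tcp_rot: [[0.219, 0.976, 0.001], [0.976, -0.219, -0.0], [0.0, 0.001, -1.0]]
ft_force: [0.7, 0.3, -2.6]
finger_gap: 0.0482
grasp_force: 52.6
```

Request:
jog_arm(
  deltas=[
    [[0,0,0.002,0,-1],[0,0,0.0015,0,-1],[0,0,0.001,0,-1],[0,0,0,0,-1],[0,0,0,0,-1]],
  ],
)

```text
time: 25.5
ee_pos: [0.4388, 0.0397, 0.0114]
tcp_rot: [[0.219, 0.976, 0.0], [0.976, -0.219, -0.0], [0.0, 0.0, -1.0]]
ft_force: [0.5, 0.2, 0.8]
finger_gap: 0.0479
grasp_force: 52.9
```

Request:
jog_arm(
  deltas=[
    [[0,0,0,0,1],[0,0,0,0,1],[0,0,0,0,1],[0,0,0,0,1],[0,0,-0.04,0,1],[0,0,-0.04,0,1],[0.015,0.042,0,0,1],[0.015,0.042,0,0,1]],
  ],
)

```text
time: 26.5
ee_pos: [0.5283, 0.0506, 0.0924]
tcp_rot: [[0.219, 0.976, 0.001], [0.976, -0.219, -0.0], [0.0, 0.001, -1.0]]
ft_force: [0.8, 0.2, -0.9]
finger_gap: 0.0854
grasp_force: 0.0
```

Request:
jog_arm(
  deltas=[
    [[0,0,0,0,1],[0,0,0,0,1]],
  ],
)

```text
time: 26.75
ee_pos: [0.5258, 0.0507, 0.0908]
tcp_rot: [[0.219, 0.976, -0.003], [0.976, -0.219, 0.0], [-0.0, -0.003, -1.0]]
ft_force: [-0.2, -0.0, -0.5]
finger_gap: 0.0853
grasp_force: 0.0
```

```bash
python3 -c "
from h import *
shot('scene','scene2'); shot('wrist','w4')
a=cv2.imread('pics/scene2.png')[150:350,150:450]
b=cv2.imread('pics/w4.png')[100:400]
cv2.imwrite('pics/m4.png',np.hstack([cv2.resize(a,(400,300),interpolation=cv2.INTER_CUBIC),cv2.resize(b,(400,300))]))
plan([.528,.051,.017],-.22); print(w2p(load('w4'),[.528,.051,.036]))
"
```

```text
[0.0005, 0.0013, 0.0369, np.float64(-0.0005)]
[0.0005, 0.0013, 0.0369, np.float64(-0.0005)]
n 2 at [0.5252 0.0506 0.0908] yaw -0.2211 j6 0.11 F [-0.6  0.6 -0.4] t 26.85 gap 0.0854
[285.34380945 231.52176845]
```

View pics/m4.png

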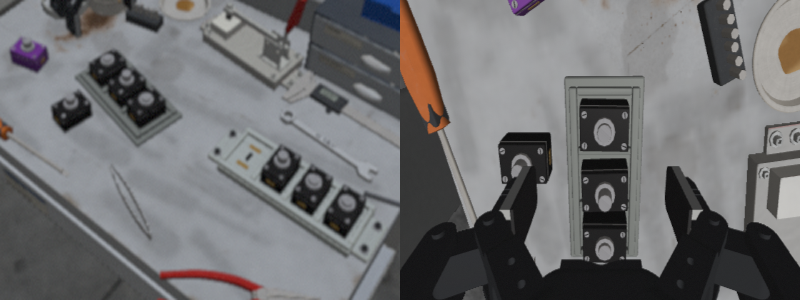

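The spare stands upright in front of the tray, strip bay 1 is empty, and the open fingers straddle T1 centrally (wrist, about (285,230)). Grasping T1.

Request:
jog_arm(
  deltas=[
    [[0,0.001,0.035,0,1],[0,0,0.028,0,1],[0,0,0.0095,0,1],[0,0,0,0,1],[0,0,0,0,-1],[0,0,0,0,-1],[0,0,0,0,-1],[0,0,0,0,-1]],
  ],
)

```text
time: 27.85
ee_pos: [0.5288, 0.0503, 0.0203]
tcp_rot: [[0.219, 0.976, 0.002], [0.976, -0.219, -0.0], [0.0, 0.002, -1.0]]
ft_force: [-1.4, -0.1, 5.9]
finger_gap: 0.048
grasp_force: 50.3
```

Request:
jog_arm(
  deltas=[
    [[0,0,0,0,-1],[0,0,-0.02,0,-1],[0,0,-0.04,0,-1],[0,0,-0.03,0,-1],[0,0,0,0,-1]],
  ],
)

```text
time: 28.48
ee_pos: [0.53, 0.0502, 0.1112]
tcp_rot: [[0.219, 0.976, 0.006], [0.976, -0.219, -0.001], [0.001, 0.006, -1.0]]
ft_force: [0.4, -0.2, -2.9]
finger_gap: 0.0472
grasp_force: 52.1
```

```bash
python3 -c "
from h import *
plan([.538,-.204,.108],0)
"
```

```text
[-0.0493, 0.0127, 0.0006, np.float64(-0.0442)]
[-0.0498, 0.0105, 0.0006, np.float64(-0.0442)]
[-0.0502, 0.0083, 0.0006, np.float64(-0.0442)]
[-0.0505, 0.0061, 0.0006, np.float64(-0.0442)]
[-0.0507, 0.0038, 0.0006, np.float64(-0.0442)]
n 5 at [0.53   0.0502 0.1112] yaw -0.2208 j6 0.11 F [ 0.4 -0.2 -2.9] t 28.475 gap 0.0472
```

Request:
jog_arm(
  deltas=[
    [[-0.049,0.013,0,-0.044,-1],[-0.05,0.0105,0,-0.044,-1],[-0.05,0.008,0,-0.044,-1],[-0.05,0.006,0,-0.044,-1],[-0.051,0.004,0,-0.044,-1],[0,0,0.03,0,-1],[0,0,0.025,0,-1],[0,0,0,0,-1]],
  ],
)

```text
time: 29.48
ee_pos: [0.5337, -0.2023, 0.0507]
tcp_rot: [[0.002, 1.0, -0.006], [1.0, -0.002, 0.004], [0.004, -0.006, -1.0]]
ft_force: [-0.4, 0.8, -1.6]
finger_gap: 0.0476
grasp_force: 52.2
```

Request:
jog_arm(
  deltas=[
    [[0,0,0,0,-1],[0,0,0,0,-1]],
  ],
)

```text
time: 29.72
ee_pos: [0.537, -0.2037, 0.0547]
tcp_rot: [[0.001, 1.0, 0.002], [1.0, -0.001, -0.001], [-0.001, 0.002, -1.0]]
ft_force: [0.1, -0.1, -2.1]
finger_gap: 0.0474
grasp_force: 52.2
```

```bash
python3 -c "
from h import *
plan([.538,-.2042,.025],0)
shot('wrist','w5'); c=load('w5')
im=cv2.imread('pics/w5.png')
def box(p,sx,sy,z,col):
    q=np.array([w2p(c,[p[0]+a*sx/2,p[1]+b*sy/2,z]) for a,b in [(-1,-1),(1,-1),(1,1),(-1,1)]]).round().astype(int); cv2.polylines(im,[q],True,col,1)
box((.538,-.2758),.076,.2,.012,(0,0,255)); box((.538,-.2758),.0605,.244,.006,(0,255,0)); box((.538,-.2038),.058,.042,.012,(255,0,0))
cv2.imwrite('pics/w5c.png',cv2.resize(im[100:350,150:420],(648,600),interpolation=cv2.INTER_CUBIC))
"
```

```text
[-0.0005, 0.001, 0.0297, np.float64(-0.0005)]
n 1 at [ 0.537  -0.2037  0.0547] yaw -0.0005 j6 -0.56 F [ 0.1 -0.1 -2.1] t 29.725 gap 0.0474
```

View pics/w5c.png

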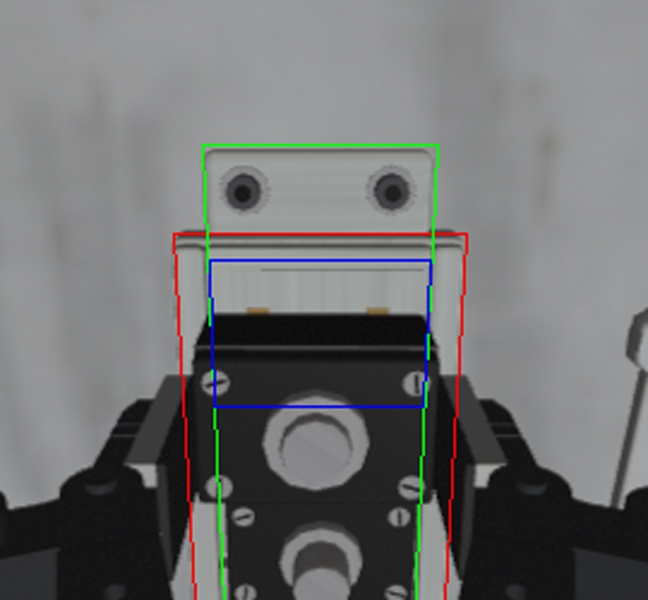

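```bash
python3 -c "
from h import *
c=load('w5')
print(circ('w5',281.7,283,.071,w=40,rr=(30,70),p2=20))
for z in (.069,.071,.073): print(p2w(c,281.7,283.3,z).round(4))
q=[(215,383),(416,383),(218,487),(411,488)]
print(np.mean([p2w(c,150+a/2.4-.3,100+b/2.4-.3,.068) for a,b in q],0).round(4))
"
```

```text
(array([ 0.5372, -0.2029,  0.071 ]), (282.0, 285.0, 20.2))
[ 0.537  -0.2032  0.069 ]
[ 0.537 -0.202  0.071]
[ 0.537  -0.2009  0.073 ]
[ 0.5367 -0.2028  0.068 ]
```

Request:
jog_arm(
  deltas=[
    [[-0.002,0.0005,0.014,0,-1],[0,0,0.009,0,-1],[0,0,0.003,0,-1],[0,0,0.001,0,-1],[0,0,0.001,0,-1],[0,0,0,0,-1],[0,0,0,0,-1]],
  ],
)

```text
time: 30.65
ee_pos: [0.5362, -0.2052, 0.0263]
tcp_rot: [[0.001, 1.0, -0.001], [1.0, -0.001, 0.001], [0.001, -0.001, -1.0]]
ft_force: [-2.9, 1.6, 5.7]
finger_gap: 0.0477
grasp_force: 53.2
```

Request:
jog_arm(
  deltas=[
    [[0,0,0,0,1],[0,0,0,0,1],[0,0,0,0,1],[0,0,0,0,1],[0,0,-0.04,0,1],[0,0,-0.035,0,1],[-0.024,0,0,0,1],[-0.025,0.001,0,0,1]],
  ],
)

```text
time: 31.65
ee_pos: [0.5376, -0.2557, 0.1006]
tcp_rot: [[0.001, 1.0, -0.0], [1.0, -0.001, -0.0], [-0.0, -0.0, -1.0]]
ft_force: [0.4, -1.0, 0.5]
finger_gap: 0.0855
grasp_force: 0.0
```

Request:
jog_arm(
  deltas=[
    [[0,0,0,0,1],[0,0,0,0,1]],
  ],
)

```text
time: 31.9
ee_pos: [0.5367, -0.2544, 0.0995]
tcp_rot: [[0.002, 1.0, -0.002], [1.0, -0.002, 0.002], [0.002, -0.002, -1.0]]
ft_force: [-0.2, 0.7, 0.2]
finger_gap: 0.0851
grasp_force: 0.0
```

```bash
python3 -c "
from h import *
plan([.538,-.2535,.022],0)
shot('wrist','w6'); c=load('w6')
im=cv2.imread('pics/w6.png')
for y in (-.205,-.253,-.301):
    for z,col in ((.012+.03,(0,255,0)),):
        cv2.drawMarker(im,tuple(w2p(c,[.538,y,z]).round().astype(int)),col,0,6,1)
cv2.imwrite('pics/w6c.png',cv2.resize(im[60:330,150:420],(600,600),interpolation=cv2.INTER_CUBIC))
"
```

```text
[0.0004, 0.0006, 0.0387, np.float64(-0.0012)]
[0.0004, 0.0006, 0.0387, np.float64(-0.0012)]
n 2 at [ 0.5367 -0.2544  0.0995] yaw -0.0023 j6 -0.63 F [-0.2  0.7  0.2] t 31.9 gap 0.0851
```

View pics/w6c.png

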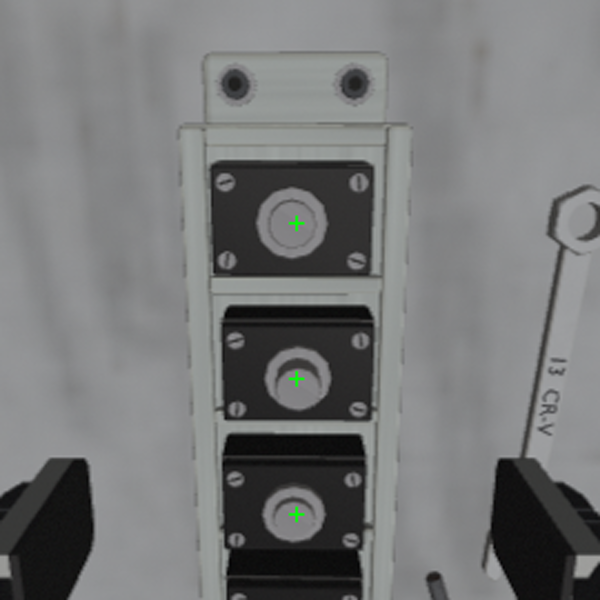

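Breaker T1 sits flat in strip bay 1, its plunger set, at about (281,160). S2 is still out at (284,230). Now grasping S2 and carrying it to tray bay 1.

Request:
jog_arm(
  deltas=[
    [[0.001,0.001,0.035,0,1],[0,0,0.03,0,1],[0,0,0.0125,0,1],[0,0,0,0,1],[0,0,0,0,-1],[0,0,0,0,-1],[0,0,0,0,-1],[0,0,0,0,-1]],
  ],
)

```text
time: 32.95
ee_pos: [0.5394, -0.254, 0.0249]
tcp_rot: [[0.001, 1.0, 0.002], [1.0, -0.001, -0.001], [-0.001, 0.002, -1.0]]
ft_force: [-0.9, 0.8, 5.9]
finger_gap: 0.0479
grasp_force: 51.3
```

Request:
jog_arm(
  deltas=[
    [[0,0,0,0,-1],[0,0,-0.02,0,-1],[0,0,-0.04,0,-1],[0,0,-0.03,0,-1],[0,0,0,0,-1]],
  ],
)

```text
time: 33.58
ee_pos: [0.5403, -0.2546, 0.1159]
tcp_rot: [[0.001, 1.0, 0.005], [1.0, -0.001, -0.004], [-0.004, 0.005, -1.0]]
ft_force: [-0.4, -0.1, -1.4]
finger_gap: 0.0482
grasp_force: 52.4
```

```bash
python3 -c "
from h import *
plan([.5285,.049,.11],-.221)
"
```

```text
[0.0506, -0.002, 0.001, np.float64(0.0367)]
[0.0505, -0.0039, 0.001, np.float64(0.0367)]
[0.0503, -0.0057, 0.001, np.float64(0.0367)]
[0.0501, -0.0076, 0.001, np.float64(0.0367)]
[0.0498, -0.0094, 0.001, np.float64(0.0367)]
[0.0494, -0.0112, 0.001, np.float64(0.0367)]
n 6 at [ 0.5403 -0.2546  0.1159] yaw -0.0009 j6 -0.63 F [-0.4 -0.1 -1.4] t 33.575 gap 0.0482
```

Request:
jog_arm(
  deltas=[
    [[0.0505,-0.002,0,0.037,-1],[0.0505,-0.004,0,0.037,-1],[0.0505,-0.006,0,0.037,-1],[0.05,-0.0075,0,0.037,-1],[0.05,-0.0095,0,0.037,-1],[0.0495,-0.011,0,0.036,-1],[0,0,0.03,0,-1],[0,0,0.028,0,-1]],
  ],
)

```text
time: 34.58
ee_pos: [0.5261, 0.0517, 0.0537]
tcp_rot: [[0.218, 0.976, -0.001], [0.976, -0.218, 0.0], [-0.0, -0.001, -1.0]]
ft_force: [0.7, -0.5, -1.7]
finger_gap: 0.048
grasp_force: 52.4
```

Request:
jog_arm(
  deltas=[
    [[0,0,0,0,-1],[0,0,0,0,-1],[0,0,0,0,-1]],
  ],
)

```text
time: 34.95
ee_pos: [0.5277, 0.0501, 0.0562]
tcp_rot: [[0.221, 0.975, 0.002], [0.975, -0.221, -0.0], [0.0, 0.002, -1.0]]
ft_force: [0.1, 0.5, -1.1]
finger_gap: 0.048
grasp_force: 52.5
```

```bash
python3 -c "
from h import *
plan([.5285,.049,.019],-.221)
shot('wrist','w7'); c=load('w7')
im=cv2.imread('pics/w7.png'); a=-.2208; C=np.array([.518,.002])
def pt(x,y): return C+np.array([np.cos(a)*x-np.sin(a)*y,np.sin(a)*x+np.cos(a)*y])
def box(y0,sx,sy,z,col):
    q=np.array([w2p(c,[*pt(i*sx/2,y0+j*sy/2),z]) for i,j in [(-1,-1),(1,-1),(1,1),(-1,1)]]).round().astype(int); cv2.polylines(im,[q],True,col,1)
box(0,.085,.164,.006,(0,0,255)); box(.048,.058,.042,.006,(255,0,0))
cv2.imwrite('pics/w7c.png',cv2.resize(im[100:350,150:420],(648,600),interpolation=cv2.INTER_CUBIC))
print(circ('w7',281.7,283,float(observe()['ee_pos'][2])-.0129+.03,w=40,rr=(30,70),p2=20),'bay',pt(0,.048))
"
```

```text
[-0.0009, 0.001, 0.0372, np.float64(-0.0015)]
n 1 at [0.5277 0.0501 0.0562] yaw -0.2225 j6 0.11 F [ 0.1  0.5 -1.1] t 34.95 gap 0.048
(array([0.5276, 0.05  , 0.0733]), (281.2, 287.5, 22.3)) bay [0.52851249 0.04883468]
```

View pics/w7c.png

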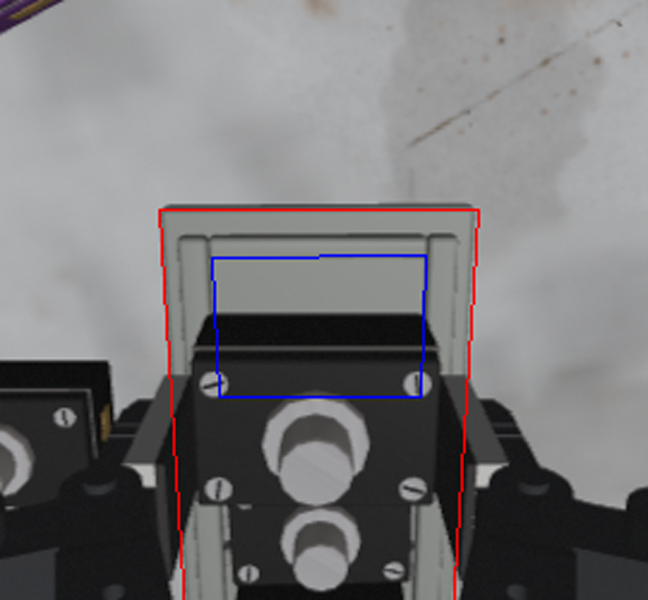

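The tray model overlays the real tray within about 1 mm, and the held breaker lines up with bay 1. Lowering it.

Request:
jog_arm(
  deltas=[
    [[-0.0005,0.0005,0.018,0,-1],[0,0,0.012,0,-1],[0,0,0.003,0,-1],[0,0,0.002,0,-1],[0,0,0.0015,0,-1],[0,0,0,0,-1],[0,0,0,0,-1]],
  ],
)

```text
time: 35.88
ee_pos: [0.5276, 0.0499, 0.019]
tcp_rot: [[0.22, 0.975, 0.001], [0.975, -0.22, -0.0], [0.0, 0.001, -1.0]]
ft_force: [0.5, -0.4, -1.6]
finger_gap: 0.0481
grasp_force: 52.6
```

Request:
jog_arm(
  deltas=[
    [[0,0,0.001,0,-1],[0,0,0.0005,0,-1],[0,0,0,0,-1],[0,0,0,0,-1]],
  ],
)

```text
time: 36.38
ee_pos: [0.5276, 0.0499, 0.0189]
tcp_rot: [[0.22, 0.975, 0.001], [0.975, -0.22, -0.0], [0.0, 0.001, -1.0]]
ft_force: [-3.0, -0.1, 10.9]
finger_gap: 0.0481
grasp_force: 53.9
```

Seated: contact comes at exactly the floor height. Releasing and going to T3.

Request:
jog_arm(
  deltas=[
    [[0,0,0,0,1],[0,0,0,0,1],[0,0,0,0,1],[0,0,0,0,1],[0,0,-0.04,0,1],[0,0,-0.035,0,1],[-0.048,0,0,0,1],[-0.0475,0.001,0,0,1]],
  ],
)

```text
time: 37.38
ee_pos: [0.5075, -0.0441, 0.0929]
tcp_rot: [[0.218, 0.976, 0.002], [0.976, -0.218, -0.001], [-0.0, 0.002, -1.0]]
ft_force: [0.6, 0.5, 0.2]
finger_gap: 0.0855
grasp_force: 0.0
```

Request:
jog_arm(
  deltas=[
    [[0,0,0,0,1],[0,0,0,0,1],[0,0,0,0,1]],
  ],
)

```text
time: 37.75
ee_pos: [0.5073, -0.0425, 0.0921]
tcp_rot: [[0.219, 0.976, -0.0], [0.976, -0.219, 0.0], [0.0, -0.001, -1.0]]
ft_force: [0.4, 0.3, -0.1]
finger_gap: 0.0856
grasp_force: 0.0
```

```bash
python3 -c "
from h import *
shot('wrist','w8'); c=load('w8')
for n,p in dict(T1=(.528,.0495),T2=(.5178,.003),T3=(.5075,-.0435)).items():
    u,v=w2p(c,[*p,.036]); print(n,u.round(1),v.round(1),circ('w8',u,v,.036,w=22,rr=(18,44)))
plan([.5075,-.0435,.017],-.2205)
im=cv2.imread('pics/w8.png')
cv2.imwrite('pics/w8c.png',cv2.resize(im[0:330,100:460],(654,600),interpolation=cv2.INTER_CUBIC))
"
```

```text
T1 281.4 84.1 (array([0.5286, 0.0501, 0.036 ]), (282.2, 82.8, 18.5))
T2 281.8 163.9 (array([0.5179, 0.0021, 0.036 ]), (282.2, 165.2, 15.7))
T3 281.9 233.4 (array([ 0.5087, -0.044 ,  0.036 ]), (283.8, 233.8, 13.4))
[-0.0005, 0.0002, 0.0376, np.float64(0.0001)]
[-0.0005, 0.0002, 0.0376, np.float64(0.0001)]
n 2 at [ 0.5073 -0.0424  0.0922] yaw -0.2203 j6 -0.08 F [-0.3 -0.5  0.3] t 37.8 gap 0.0854
```

View pics/w8c.png

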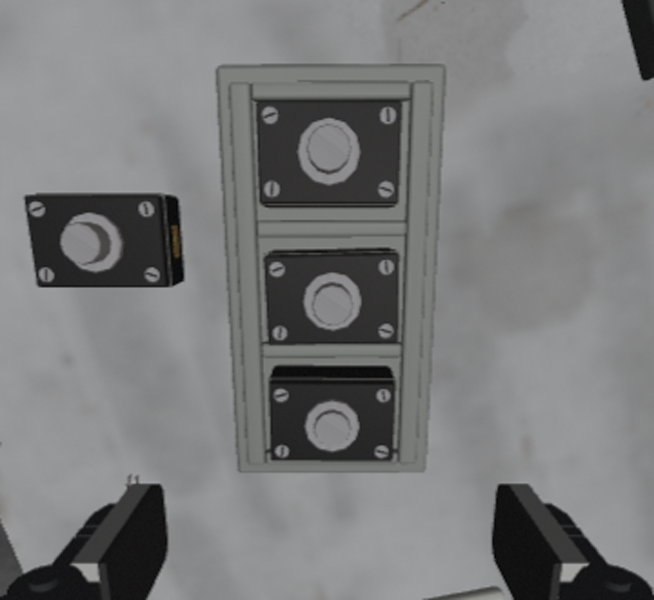

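The tray shows a breaker seated in bay 1 (282,83), dead T2 (282,165), set T3 (283,234), and the spare on the bench at about (151,133). Taking T3.

Request:
jog_arm(
  deltas=[
    [[-0.001,0.001,0.035,0,1],[0,0,0.028,0,1],[0,0,0.0105,0,1],[0,0,0,0,1],[0,0,0,0,-1],[0,0,0,0,-1],[0,0,0,0,-1],[0,0,0,0,-1]],
  ],
)

```text
time: 38.8
ee_pos: [0.5085, -0.0448, 0.0202]
tcp_rot: [[0.22, 0.975, 0.002], [0.975, -0.22, -0.0], [-0.0, 0.002, -1.0]]
ft_force: [-1.6, 1.5, 7.2]
finger_gap: 0.0478
grasp_force: 50.3
```

Request:
jog_arm(
  deltas=[
    [[0,0,0,0,-1],[0,0,-0.02,0,-1],[0,0,-0.04,0,-1],[0,0,-0.03,0,-1],[0,0,0,0,-1]],
  ],
)

```text
time: 39.42
ee_pos: [0.5097, -0.0452, 0.1111]
tcp_rot: [[0.22, 0.975, 0.006], [0.975, -0.22, -0.002], [-0.001, 0.006, -1.0]]
ft_force: [-0.0, -0.5, -2.1]
finger_gap: 0.0471
grasp_force: 52.3
```

```bash
python3 -c "
from h import *
print('spare',p2w(load('w8'),150.6,133.1,.03))
plan([.537,-.253,.11],0)
"
```

```text
spare [0.43941907 0.04007568 0.03      ]
[-0.0492, 0.0181, 0.0003, np.float64(-0.0555)]
[-0.0501, 0.0153, 0.0003, np.float64(-0.0555)]
[-0.0509, 0.0125, 0.0003, np.float64(-0.0555)]
[-0.0515, 0.0097, 0.0003, np.float64(-0.0555)]
n 4 at [ 0.5097 -0.0452  0.1111] yaw -0.222 j6 -0.09 F [-0.  -0.5 -2.1] t 39.425 gap 0.0471
```

Request:
jog_arm(
  deltas=[
    [[-0.049,0.018,0,-0.0555,-1],[-0.05,0.015,0,-0.0555,-1],[-0.051,0.0125,0,-0.0555,-1],[-0.0515,0.0095,0,-0.0555,-1],[0,0,0.02,0,-1],[0,0,0.028,0,-1],[0,0,0,0,-1],[0,0,0,0,-1]],
  ],
)

```text
time: 40.42
ee_pos: [0.5346, -0.2521, 0.0605]
tcp_rot: [[-0.0, 1.0, -0.001], [1.0, 0.0, 0.0], [0.0, -0.001, -1.0]]
ft_force: [0.0, -0.5, -1.9]
finger_gap: 0.0475
grasp_force: 52.4
```

```bash
python3 -c "
from h import *
plan([.537,-.253,.026],0)
shot('wrist','w9'); z=float(observe()['ee_pos'][2])-.0142
print(circ('w9',281.7,284,z+.03,w=40,rr=(30,70),p2=20))
"
```

```text
[-0.0009, 0.0024, 0.0345, np.float64(0.0002)]
n 1 at [ 0.5346 -0.2521  0.0605] yaw 0.0002 j6 -0.63 F [ 0.  -0.5 -1.9] t 40.425 gap 0.0475
(array([ 0.5345, -0.2492,  0.077 ]), (281.2, 281.0, 22.3))
```

Request:
jog_arm(
  deltas=[
    [[-0.0025,0.0025,0.01,0,-1],[0,0,0.014,0,-1],[0,0,0.005,0,-1],[0,0,0.0025,0,-1],[0,0,0.0015,0,-1],[0,0,0,0,-1],[0,0,0,0,-1]],
  ],
)

```text
time: 41.35
ee_pos: [0.5375, -0.2549, 0.0281]
tcp_rot: [[0.0, 1.0, 0.0], [1.0, -0.0, -0.0], [-0.0, 0.0, -1.0]]
ft_force: [-0.2, -0.1, -2.1]
finger_gap: 0.0476
grasp_force: 52.4
```

Request:
jog_arm(
  deltas=[
    [[0,0,0.001,0,-1],[0,0,0.001,0,-1],[0,0,0.0005,0,-1],[0,0,0,0,-1],[0,0,0,0,-1]],
  ],
)

```text
time: 41.98
ee_pos: [0.5374, -0.2549, 0.0263]
tcp_rot: [[-0.0, 1.0, 0.0], [1.0, 0.0, -0.0], [-0.0, 0.0, -1.0]]
ft_force: [-1.6, 0.4, 4.8]
finger_gap: 0.0475
grasp_force: 53.5
```

Contact at the expected height, so it's seated. Releasing and going to the spare.

Request:
jog_arm(
  deltas=[
    [[0,0,0,0,1],[0,0,0,0,1],[0,0,0,0,1],[0,0,0,0,1],[0,0,-0.04,0,1],[0,0,-0.04,0,1],[0,0,0,0,1],[0,0,0,0,1]],
  ],
)

```text
time: 42.98
ee_pos: [0.5369, -0.2545, 0.105]
tcp_rot: [[-0.0, 1.0, -0.001], [1.0, 0.0, 0.0], [0.0, -0.001, -1.0]]
ft_force: [-0.3, 0.4, -0.5]
finger_gap: 0.0857
grasp_force: 0.0
```

```bash
python3 -c "
from h import *
plan([.439,.04,.105],-.2205)
"
```

```text
[0.0491, -0.0163, 0.0, np.float64(0.0368)]
[0.0485, -0.0181, 0.0, np.float64(0.0368)]
[0.0478, -0.0199, 0.0, np.float64(0.0368)]
[0.047, -0.0216, 0.0, np.float64(0.0368)]
[0.0462, -0.0233, 0.0, np.float64(0.0368)]
[0.0453, -0.025, 0.0, np.float64(0.0368)]
n 6 at [ 0.5369 -0.2545  0.105 ] yaw 0.0 j6 -0.63 F [-0.3  0.4 -0.5] t 42.975 gap 0.0857
```

Request:
jog_arm(
  deltas=[
    [[0.049,-0.0165,0,0.037,1],[0.0485,-0.018,0,0.037,1],[0.048,-0.02,0,0.037,1],[0.047,-0.0215,0,0.037,1],[0.046,-0.0235,0,0.037,1],[0.0455,-0.025,0,0.036,1],[0,0,0,0,1],[0,0,0,0,1]],
  ],
)

```text
time: 43.98
ee_pos: [0.4394, 0.0401, 0.1046]
tcp_rot: [[0.218, 0.976, -0.001], [0.976, -0.218, -0.0], [-0.0, -0.001, -1.0]]
ft_force: [0.5, -0.8, 0.1]
finger_gap: 0.0856
grasp_force: 0.0
```

```bash
python3 -c "
from h import *
shot('wrist','w10'); c=load('w10'); u,v=w2p(c,[.4394,.04,.03]); print(u,v,circ('w10',u,v,.03,w=24,rr=(18,44)))
plan([.439,.04,.013],-.2205)
shot('scene','scene3')
a=cv2.imread('pics/scene3.png')[150:350,150:450]; b=cv2.imread('pics/w10.png')
cv2.imwrite('pics/m10.png',np.hstack([cv2.resize(a,(400,300),interpolation=cv2.INTER_CUBIC),cv2.resize(b,(400,300))]))
"
```

```text
281.37503115238195 223.61789090243798 (array([0.439 , 0.0414, 0.03  ]), (280.5, 222.0, 13.8))
[0.0002, -0.0005, 0.0459, np.float64(-0.0004)]
[0.0002, -0.0005, 0.0459, np.float64(-0.0004)]
n 2 at [0.4399 0.0395 0.1048] yaw -0.2213 j6 0.06 F [ 0.6 -0.  -0.2] t 44.025 gap 0.0854
```

View pics/m10.png

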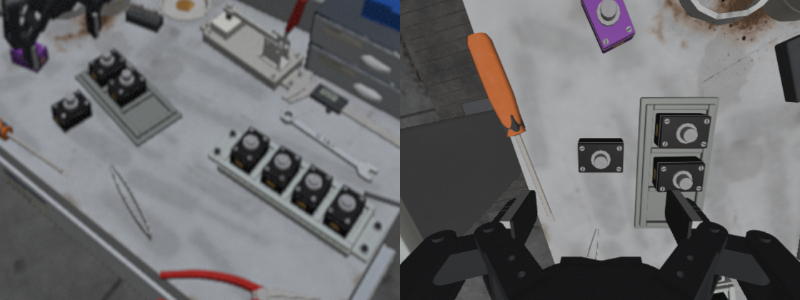

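All four strip bays are filled and set. Tray bay 3 is empty, and the spare is at (281,222) in the wrist view. I'll take it with a part-open gripper to stay clear of T2.

Request:
jog_arm(
  deltas=[
    [[0.0015,-0.0005,0,0,0.6],[0,0,0.04,0,0.6],[0,0,0.03,0,0.6],[0,0,0.0205,0,0.6],[0,0,0,0,0.6],[0,0,0,0,-1],[0,0,0,0,-1],[0,0,0,0,-1]],
  ],
)

```text
time: 45.08
ee_pos: [0.4398, 0.0414, 0.0157]
tcp_rot: [[0.219, 0.976, 0.002], [0.976, -0.219, -0.0], [0.0, 0.002, -1.0]]
ft_force: [0.1, -2.3, 5.0]
finger_gap: 0.047
grasp_force: 52.2
```

Request:
jog_arm(
  deltas=[
    [[0,0,0,0,-1],[0,0,0,0,-1],[0,0,-0.02,0,-1],[0,0,-0.04,0,-1],[0,0,-0.035,0,-1],[0,0,0,0,-1]],
  ],
)

```text
time: 45.82
ee_pos: [0.4408, 0.0416, 0.1119]
tcp_rot: [[0.219, 0.976, 0.006], [0.976, -0.219, -0.001], [0.0, 0.006, -1.0]]
ft_force: [0.2, -0.0, -1.9]
finger_gap: 0.0473
grasp_force: 52.3
```

```bash
python3 -c "
from h import *
plan([.507,-.0455,.11],-.2208)
"
```

```text
[-0.0352, 0.0418, 0.001, np.float64(0.0)]
[-0.0352, 0.0418, 0.001, np.float64(0.0)]
n 2 at [0.4408 0.0416 0.1119] yaw -0.2208 j6 0.06 F [ 0.2 -0.  -1.9] t 45.825 gap 0.0473
```

Request:
jog_arm(
  deltas=[
    [[-0.0345,0.042,0,0,-1],[-0.0345,0.042,0,0,-1],[0,0,0.025,0,-1],[0,0,0.025,0,-1],[0,0,0,0,-1],[0,0,0,0,-1]],
  ],
)

```text
time: 46.58
ee_pos: [0.5058, -0.0439, 0.0595]
tcp_rot: [[0.219, 0.976, -0.001], [0.976, -0.219, 0.0], [0.0, -0.001, -1.0]]
ft_force: [0.5, -0.2, -2.2]
finger_gap: 0.0473
grasp_force: 52.3
```

```bash
python3 -c "
from h import *
plan([.507,-.0445,.02],-.2208)
shot('wrist','w11'); z=float(observe()['ee_pos'][2])-.0145
print(circ('w11',281.7,284,z+.03,w=40,rr=(30,70),p2=20))
"
```

```text
[-0.0003, 0.0013, 0.0395, np.float64(0.0)]
n 1 at [ 0.5058 -0.0439  0.0595] yaw -0.2208 j6 -0.09 F [ 0.5 -0.2 -2.2] t 46.575 gap 0.0473
(array([ 0.5059, -0.0448,  0.0756]), (282.0, 287.8, 21.5))
```

Request:
jog_arm(
  deltas=[
    [[0,0.001,0.018,0,-1],[0,0,0.013,0,-1],[0,0,0.004,0,-1],[0,0,0.002,0,-1],[0,0,0.001,0,-1],[0,0,0,0,-1],[0,0,0,0,-1]],
  ],
)

```text
time: 47.5
ee_pos: [0.5072, -0.0444, 0.022]
tcp_rot: [[0.219, 0.976, 0.0], [0.976, -0.219, -0.0], [-0.0, 0.001, -1.0]]
ft_force: [0.6, 1.0, -1.2]
finger_gap: 0.0469
grasp_force: 52.3
```

Request:
jog_arm(
  deltas=[
    [[0,0,0.001,0,-1],[0,0,0.001,0,-1],[0,0,0.0005,0,-1],[0,0,0,0,-1],[0,0,0,0,-1]],
  ],
)

```text
time: 48.12
ee_pos: [0.5072, -0.0444, 0.0217]
tcp_rot: [[0.219, 0.976, 0.001], [0.976, -0.219, -0.001], [-0.0, 0.002, -1.0]]
ft_force: [-3.5, 0.6, 18.1]
finger_gap: 0.0472
grasp_force: 54.6
```

Seated at floor height. Releasing and rising to check everything.

Request:
jog_arm(
  deltas=[
    [[0,0,-0.002,0,1],[0,0,0,0,1],[0,0,0,0,1],[0,0,0,0,1],[0,0,-0.04,0,1],[0,0,-0.05,0,1],[0,-0.01,-0.06,-0.1,1],[0,-0.01,-0.06,-0.12,1]],
  ],
)

```text
time: 49.12
ee_pos: [0.4867, -0.0407, 0.2327]
tcp_rot: [[-0.003, 1.0, -0.001], [1.0, 0.003, 0.0], [0.0, -0.001, -1.0]]
ft_force: [1.2, -0.0, 0.1]
finger_gap: 0.0853
grasp_force: 0.0
```

Request:
jog_arm(
  deltas=[
    [[0,0,-0.05,0,1],[-0.02,0,-0.05,0,1],[0,0,0,0,1],[0,0,0,0,1]],
  ],
)

```text
time: 49.62
ee_pos: [0.4865, -0.0606, 0.3305]
tcp_rot: [[0.001, 1.0, -0.002], [1.0, -0.001, 0.001], [0.001, -0.002, -1.0]]
ft_force: [-0.3, 0.0, -0.7]
finger_gap: 0.0857
grasp_force: 0.0
```

```bash
python3 -c "
from h import *
shot('wrist','w12'); c=load('w12'); print(observe()['ee_pos'],observe()['time'])
for n,p,z in [('T1',(.528,.0495),.036),('T2',(.5178,.003),.036),('T3',(.507,-.044),.036),('S1',(.538,-.205),.042),('S2',(.538,-.253),.042),('S3',(.538,-.301),.042)]:
    u,v=w2p(c,[*p,z]); print(n,u.round(1),v.round(1),circ('w12',u,v,z,w=12,rr=(9,16)))
shot('scene','scene4')
a=cv2.imread('pics/scene4.png')[170:330,190:450]; b=cv2.imread('pics/w12.png')[:310,200:460]
cv2.imwrite('pics/m12.png',np.hstack([cv2.resize(a,(440,270),interpolation=cv2.INTER_CUBIC)]+[]) if 0 else np.hstack([cv2.copyMakeBorder(cv2.resize(a,(440,271),interpolation=cv2.INTER_CUBIC),0,149,0,0,0),cv2.resize(b,(352,420),interpolation=cv2.INTER_CUBIC)]))
"
```

```text
[ 0.48611971 -0.06034683  0.32974012] 49.675
T1 312.8 92.6 (array([0.5273, 0.0503, 0.036 ]), (312.2, 92.0, 7.8))
T2 304.4 128.9 (array([0.5176, 0.0022, 0.036 ]), (304.2, 129.5, 7.5))
T3 296.1 163.3 (array([ 0.5065, -0.0453,  0.036 ]), (295.8, 164.2, 7.1))
S1 315.0 268.3 (array([ 0.5372, -0.2041,  0.042 ]), (314.5, 267.8, 6.0))
S2 314.1 295.6 (array([ 0.5362, -0.251 ,  0.042 ]), (313.0, 294.5, 7.1))
S3 313.2 321.4 (array([ 0.5376, -0.3002,  0.042 ]), (313.0, 321.0, 5.5))
```

View pics/m12.png

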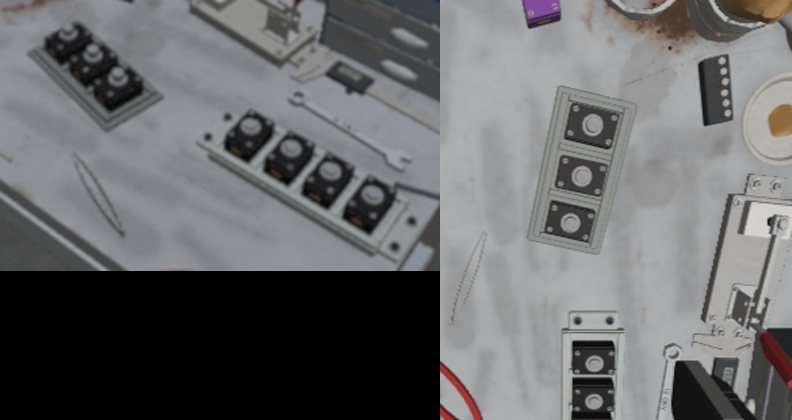

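Every breaker is seated within about 2 mm of its bay centre. All four strip plungers are low (set), and the three raised ones are all in the tray. Handing in.

```bash
python3 -c "
from cell import finish_job
print(finish_job())"
```

```text
the job is handed in; nothing more can be done
None
```

I handed the job in at about 50 s on the robot's clock, with four snapped-in breakers in the strip and the three dead ones filling the tray; my last pictures showed nothing out of place, but the hand-in returned no verdict.

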